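# Lock the air-filter cover with the big screwdriver

### The job

Take the flat-bladed screwdriver out of its wooden stand, seat its blade in the slot of the spring-loaded quarter-turn screw on the sloping cover of the air-filter box, push the screw in against its spring and, still pushing, turn it clockwise as far as it goes, then let it spring back out so that it is locked. Turn the screw with the screwdriver only, keeping the fingers off the box; put the screwdriver back upright in its stand, fully down and let go, and leave the other things on the bench where they are.

Things in the scene. Friction and masses are not known exactly. Their poses are not given: they have to be found in the camera images.
- driver: Flat-bladed screwdriver, 163 mm long, 0.16 kg, at the start blade down in its stand. Origin at the middle of the blade's lower edge; z runs up to the handle. Blade 18 mm wide along x, 3.5 mm thick along y, 16 mm long; shank 12 mm thick; collar 36 mm across from 80 to 86 mm above the tip, resting on the stand's top; square wooden handle 26 x 26 mm, flats facing x and y, from 86 to 163 mm.
- driver_grip (a point): Point on the driver's axis 122 mm from its tip, a good place for the TCP when gripping the handle from above; axes as the driver's.
- stand: Fixed wooden block 76 x 76 mm, 95 mm tall, origin at the centre of its underside, with one round upright through hole 25 mm across in the middle, with a small chamfer. The driver hangs in it by its collar: its tip is then 15 mm above the bench and its axis within 6 mm of the hole's axis.
- stand_hole (a point): Centre of the mouth of the stand's hole, on the stand's top face, 95 mm above the bench.
- airbox: Fixed air-filter box, black plastic, about 130 mm along x, 150 mm along y, 70 mm high at its -x side and 130 mm at its +x side; origin at the centre of its underside. Its flat cover slopes at 25 degrees, low edge at the box's -x side, so that the screw's axis leans 25 degrees from vertical towards the box's -x, which faces roughly to the robot's left. A rubber snout juts 25 mm from its +y side.
- cover_centre (a point): Middle of the cover's upper face, 100 mm above the bench; its z axis is the outward normal of the cover (the screw's axis), its x axis points up the slope.
- screw_top (a point): Centre of the outer face of the quarter-turn screw, an aluminium disc 44 mm across standing 18 mm proud of the cover; z points outward along the screw's axis, x lies along the slot and turns with it. Slot 22 mm long with closed ends, 5.5 mm wide, 7 mm deep. A bayonet catch inside lets the screw turn only a little until it is pushed in 4.5 mm or more along its axis.
- plunger (a joint): How far the screw is pushed in along its axis, m: 0 fully out, 0.0075 at the bottom stop. Spring: 4 N to start moving, about 8 N at 4.5 mm, 11 N at the stop; it springs back by itself unless the catch holds it.
- plug (a joint): Turn of the screw, rad, growing clockwise as seen from outside; end stops at 0 and 1.45. It starts unlocked, at 0 to 0.3. From about 0.38 to 1.27 it turns only while pushed in 4.5 mm or more (in that range the catch keeps it in); beyond 1.27 it can spring out, and is then locked. A friction of about 0.03 N m keeps it where it is left.
- spark_plug: Bystander: chrome spark plug with white insulator, 100 mm long, lying; origin under its hexagon.
- fuel_cap: Bystander: round plastic fuel cap, 62 mm across, 31 mm high.
- pulley: Bystander: steel pulley wheel lying flat, 90 mm across, 34 mm high.
- carburettor: Bystander: aluminium carburettor body, 90 mm long, 90 mm high.
- bulb: Bystander: glass headlamp bulb standing on its metal base, 42 mm across, 67 mm high.
- oil_can: Bystander: plain steel can, 60 mm across, 120 mm high.
- spanner: Bystander: steel spanner, 170 mm long, lying flat.

How it is judged:
By the outcome, as a careful person would: the job done as asked, in the order asked, and still so for the second after the job is handed in, with the robot touching nothing.
It also fails if it takes over 67 s, if anything falls off the work surface, if the arm or the gripper's body presses on something with over 40 N, if the wrist force passes 120 N, or if a joint passes its speed limit or range.

### The arm

A 6-joint arm with a two-finger parallel gripper is mounted at the origin on the work surface. World frame = base frame: x ahead of the robot, y to its left, z up, the work surface at z = 0. Lengths are in m, angles in degrees, forces in N, time in s.
With the tool pointing down it reaches from about 0.275 to 0.975 m from the base axis. Payload 8.4 kg.
Tool frame: the origin (TCP) lies between the finger pads, 19 mm behind the fingertips; this is the grasp point; z points along the fingers, y is the line along which they close (so a half turn about z gives the same grasp; the last joint's range is limited). The gripper opens to 92 mm and grips with 3 to 60 N. Pads are 20 mm wide; open, the fingers measure 128 mm over their backs; the gripper's body (75 mm by 189 mm) begins 69 mm behind the grasp point.
Start: joints at [-74.164, 20.225, 93.587, -0, 66.188, -0.138], TCP at [0.172, -0.601, 0.233] pointing down, gripper open.
Joint ranges: [-150.9, 150.9], [-52.94, 120.26], [3.33, 152.33], [-74.26, 254.26], [0, 154.13], [-172.89, 172.89]. Speed limits (degrees/s): [127.2, 127.2, 159.86, 180, 180, 180].

### API

Orientations are given as a 3x3 rotation matrix whose columns are the frame's x, y, z axes.
In Python, from bench import robot gives the robot as it stands.
- The arm moves only by the shell command python3 -m jog 'ROWS'. ROWS is JSON, a list of rows, each an object with "linear": the shift along the tool's x, y, z each as a share of 0.025 m, from -1 to 1, a list of three; "roll": the turn about the tool's z as a share of 4 degrees, from -1 to 1; "gripper": the finger opening in mm, from 0 to 91.9. A call has 1 to 20 rows; each row shifts and turns the commanded pose from where the row before left it, along the tool's axes as they then stand; what a row does not reach is not made up. A row lasts 1/12 s, in which the tool goes at most 41.7 mm and 7.16 degrees, less where a joint would pass 70% of its speed; a pose out of reach is approached as far as the arm can. A call with a number of a shift or a turn outside -1 to 1 is refused whole. A call with a gripper value outside its range is refused whole. The fingers move at their own pace and stop on an object; the grip force is fixed at half the most. Time passes only in rows, so rows that do not move let the fingers close. It gives the time, the measured TCP pose, the force, the opening and the grip force at its end, in the units of the state.
- robot.read_state(): the state, without advancing time (a new reading comes with each control period).
- robot.read_camera(name): name is "scene" or "top"; returns the picture (420x560x3 uint8, blue, green, red); there is no depth.
- robot.camera_model(name): a dict with "fx", "fy", "cx", "cy" (pixels), "D" ([k1, k2, p1, p2, k3] as OpenCV has them; the pictures are not rectified), "rvec" (rotation vector, rad) and "tvec" (3), from world to camera coordinates, as OpenCV has them. Camera axes: x right, y down, z forward; pixel columns grow to the right and rows downward; lengths in m; the calibration is good to about 2 mm. A picture is of the moment at which its call begins. camera_model takes no time and is no camera call.
- robot.sign_off(): hands the job in; it is judged then, once.
The state is a dict: "time_s": time; "q": joint angles; "qd": joint speeds; "tau": joint torques, N m; "tcp_pos": TCP position; "ee_rot": TCP orientation; "ft_force": force on the tool from outside, world axes, zero at the start; "torque": the same for the moment, N m; "grip_width": finger opening in m; "grasp_force": force on a finger pad.
Only numpy, scipy, OpenCV 4.12 (cv2) and the standard library are available. Lean on these libraries where they do the work, as an engineer would, in place of code of your own. Each camera call takes 0.05 s, during which the arm holds its last target. There are 200 camera calls.

## Working session

There is one attempt and no reset: what is moved stays moved. The work goes in short steps, Python scripts to look and compute and a shell command to move; the robot and the scene stay as the last step left them, time stands still between calls to the robot, and variables do not carry over. Pictures are saved under pics/ and viewed, at most 10 in all, crops included, and the job is handed in when it is done.

```bash
ls; mkdir -p pics; python3 - <<'E'
from bench import robot
import cv2,numpy as np
for n in("scene","top"):
    cv2.imwrite(f"pics/{n}0.png",robot.read_camera(n)); m=robot.camera_model(n)
    R=cv2.Rodrigues(np.array(m["rvec"],float))[0]; print(n,m["fx"],m["D"],(-R.T@np.array(m["tvec"]).ravel()).round(3),R[2].round(2))
s=robot.read_state();print(s)
E
```

```text
pics
scene 437.6419599809571 [-0.00636655  0.          0.          0.          0.        ] [ 1.11  -0.046  0.978] [-0.55  0.05 -0.83]
top 379.31525280651186 [-0.0392012  0.         0.         0.         0.       ] [0.46  0.005 1.266] [ 0.05  0.01 -1.  ]
{'time_s': 0.1, 'q': array([-7.41654395e+01,  2.02589798e+01,  9.36247307e+01, -1.48214690e-03,
        6.61876309e+01, -1.38131740e-01]), 'qd': array([ 0.00644346, -0.19903187, -0.03481115, -0.05499619, -0.04543022,
       -0.0846649 ]), 'tau': array([ 8.48064974e-05, -5.94906628e+01, -3.34931731e+01,  6.99494057e-02,
        1.82809221e-02, -1.86960625e-05]), 'tcp_pos': array([ 0.17185737, -0.60046799,  0.23263435]), 'ee_rot': array([[ 9.61390076e-01,  2.75189007e-01, -3.62518489e-04],
       [ 2.75189245e-01, -9.61389338e-01,  1.19143610e-03],
       [-2.06512914e-05, -1.24519604e-03, -9.99999225e-01]]), 'ft_force': array([-0.81861342, -0.51837728,  0.48711863]), 'torque': array([ 0.02101731, -0.0061622 ,  0.01804103]), 'grasp_force': 0.0, 'grip_width': 0.09193425280950565}
```

View pics/scene0.png

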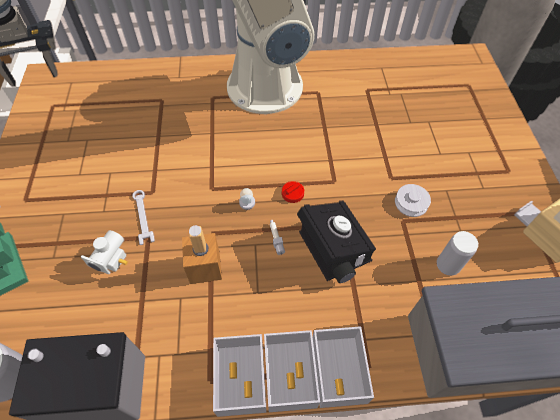

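View pics/top0.png

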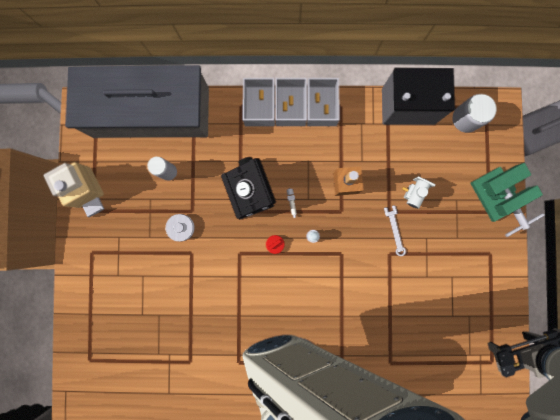

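```bash
cat > h.py <<'E'
import cv2,numpy as np
from bench import robot
def ray(n,uv):
    m=robot.camera_model(n);R=cv2.Rodrigues(np.array(m["rvec"],float))[0];t=np.array(m["tvec"],float).ravel()
    K=np.array([[m["fx"],0,m["cx"]],[0,m["fy"],m["cy"]],[0,0,1.]])
    p=cv2.undistortPoints(np.array(uv,float).reshape(-1,1,2),K,np.array(m["D"],float)).reshape(-1,2)
    d=np.c_[p,np.ones(len(p))]@R
    return -R.T@t,d/np.linalg.norm(d,axis=1)[:,None]
def onz(n,uv,z):
    c,d=ray(n,uv);return c+d*((z-c[2])/d[:,2:])
def tri(a,b):
    c1,d1=ray("top",[a]);c2,d2=ray("scene",[b]);d1=d1[0];d2=d2[0]
    s=np.linalg.lstsq(np.c_[d1,-d2],c2-c1,rcond=None)[0]
    p,q=c1+s[0]*d1,c2+s[1]*d2;return (p+q)/2,np.linalg.norm(p-q)
def proj(n,P):
    m=robot.camera_model(n);K=np.array([[m["fx"],0,m["cx"]],[0,m["fy"],m["cy"]],[0,0,1.]])
    return cv2.projectPoints(np.array(P,float).reshape(-1,1,3),np.array(m["rvec"],float),np.array(m["tvec"],float),K,np.array(m["D"],float))[0].reshape(-1,2)
E
python3 - <<'E'
import cv2,numpy as np
t=cv2.imread("pics/top0.png");s=cv2.imread("pics/scene0.png")
f=lambda i,x,y,w,h,k:cv2.resize(i[y:y+h,x:x+w],None,fx=k,fy=k,interpolation=cv2.INTER_CUBIC)
a=np.vstack([np.hstack([f(t,215,150,65,50,6),f(t,320,160,65,50,6)]),np.hstack([f(s,295,200,65,50,6),f(s,175,220,65,50,6)])])
cv2.imwrite("pics/c0.png",a)
E
```

```text
(no output)
```

View pics/c0.png

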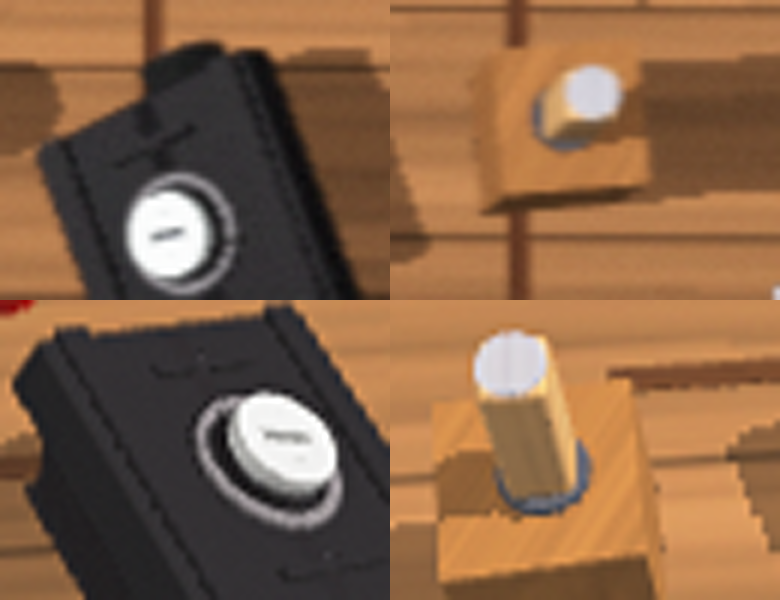

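```bash
cat > m.py <<'E'
from h import *
t=cv2.imread("pics/top0.png");s=cv2.imread("pics/scene0.png")
def blob(im,c,thr,r=14):
    x,y=c;k=4;w=cv2.resize(im[y-r:y+r,x-r:x+r],None,fx=k,fy=k,interpolation=cv2.INTER_CUBIC)
    m=(w.min(2)>thr).astype(np.uint8)
    n,l,st,ce=cv2.connectedComponentsWithStats(m);i=1+np.argmax(st[1:,4])
    co=max(cv2.findContours((l==i).astype(np.uint8),0,2)[0],key=cv2.contourArea)
    e=cv2.fitEllipse(cv2.convexHull(co))
    f=lambda p:((np.array(p)+.5)/k-.5+[x-r,y-r])
    # slot: dark inside eroded hull
    h=np.zeros_like(m);cv2.fillConvexPoly(h,cv2.convexHull(co),1);h=cv2.erode(h,np.ones((9,9)))
    g=w.min(2).astype(float);med=np.median(g[h>0]);wt=np.clip(med-25-g,0,None)*h
    yy,xx=np.nonzero(wt);W=wt[yy,xx];sl=None
    if len(W)>5:
        P=np.c_[xx,yy].astype(float);mu=np.average(P,axis=0,weights=W);C=np.cov(P.T,aweights=W);v=np.linalg.eigh(C);sl=(f(mu),v[1][:,1],np.sqrt(v[0])/k)
    return f(e[0]),np.array(e[1])/k,sl
if __name__=="__main__":
    A=blob(t,(243,189),150);B=blob(s,(342,225),150);print(A,B,"\nscrew",tri(A[0],B[0]))
    if A[2] and B[2]:
        print("slot",tri(A[2][0],B[2][0]))
    for n,b in(("top",A),("scene",B)):
        print(n,"face@z.116",onz(n,[b[0]],.116))
    C=blob(t,(354,176),165,8);D=blob(s,(195,231),165,12);print(C,D,"\ncap",tri(C[0],D[0]),onz("top",[C[0]],.178),onz("scene",[D[0]],.178))
    # stand top corners
    for n,im,c,r in(("top",t,(347,181),22),("scene",s,(203,258),35)):
        x,y=c;hsv=cv2.cvtColor(im[y-r:y+r,x-r:x+r],40);print(n,hsv[r,::3].tolist())
E
python3 m.py
```

```text
(array([242.33075809, 188.61442089]), array([13.54188919, 14.84794235]), (array([242.4431406 , 188.57643482]), array([-0.97239798,  0.23332844]), array([0.46539557, 1.47916214]))) (array([341.59189892, 223.18705463]), array([13.89273739, 19.87409973]), (array([340.02556201, 223.68458517]), array([-0.96131081,  0.27546603]), array([2.11226154, 3.49525111]))) 
screw (array([0.60083802, 0.1461456 , 0.1100673 ]), np.float64(0.0029625060278799025))
slot (array([0.6009399 , 0.14436603, 0.10831227]), np.float64(0.006266026025225118))
top face@z.116 [[0.60033433 0.14689168 0.116     ]]
scene face@z.116 [[0.60423983 0.14334319 0.116     ]]
(array([353.14393854, 174.98016119]), array([8.54508781, 9.1829567 ]), None) (array([194.71234131, 230.23775387]), array([10.47508526, 12.68904495]), None) 
cap (array([ 0.63336485, -0.18174027,  0.17595459]), np.float64(0.0008621131232330505)) [[ 0.63302781 -0.180954    0.178     ]] [[ 0.63453654 -0.18183026  0.178     ]]
top [[13, 145, 165], [14, 147, 163], [13, 146, 164], [13, 158, 161], [14, 161, 171], [14, 158, 195], [13, 137, 168], [16, 124, 198], [15, 132, 122], [15, 129, 109], [14, 148, 114], [13, 160, 121], [13, 158, 123], [13, 143, 107], [13, 144, 108]]
scene [[14, 145, 224], [14, 145, 224], [14, 142, 172], [14, 139, 150], [14, 140, 148], [15, 161, 201], [14, 161, 207], [14, 162, 210], [14, 162, 210], [15, 164, 215], [15, 163, 218], [14, 164, 212], [14, 162, 209], [14, 166, 217], [14, 162, 214], [14, 163, 213], [14, 164, 199], [14, 162, 184], [14, 144, 218], [14, 144, 218], [14, 144, 218], [14, 144, 218], [14, 145, 218], [14, 141, 150]]
```

```bash
python3 - <<'E'
from h import *
print(tri((242.4,188.8),(342.4,222.4)))
t=cv2.imread("pics/top0.png");s=cv2.imread("pics/scene0.png")
def f(i,x,y,w,h,k):
    o=cv2.resize(i[y:y+h,x:x+w],None,fx=k,fy=k,interpolation=cv2.INTER_CUBIC)
    return np.clip(o.astype(float)*1.5+15,0,255).astype(np.uint8)
cv2.imwrite("pics/c1.png",np.hstack([f(t,215,148,66,75,6),np.vstack([f(s,178,220,50,50,7),np.zeros((100,350,3),np.uint8)])]))
E
```

```text
(array([0.60015174, 0.14673916, 0.1123373 ]), np.float64(0.0007757241828106364))
```

View pics/c1.png

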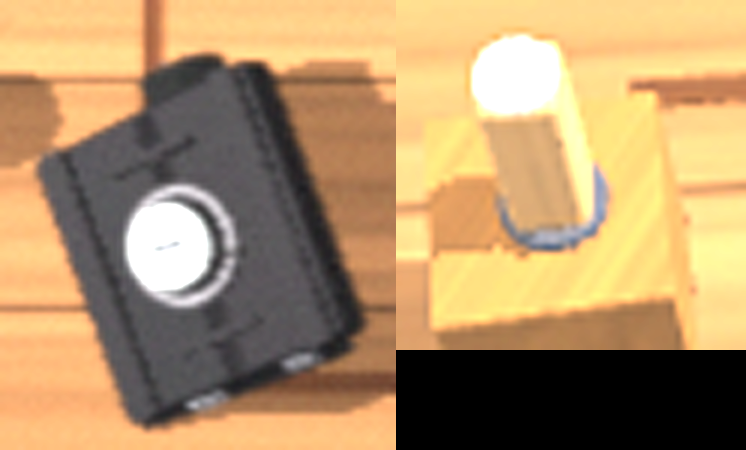

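```bash
python3 - <<'E'
from h import *
def d(n,a,b,z):
    P=onz(n,[a,b],z);v=P[1]-P[0];print(n,z,P.round(4).tolist(),np.linalg.norm(v).round(4),np.degrees(np.arctan2(v[1],v[0])).round(1))
c=lambda x,y:(215+x/6-.4,148+y/6-.4)
e=lambda x,y:(178+(x-396)/7-.4,220+y/7-.4)
d("top",c(140,420),c(40,165),.07)
d("top",c(325,330),c(237,70),.13)
d("top",c(155,408),c(330,335),.1)
d("top",c(183,200),c(155,120),.1)
d("scene",e(510,225),e(580,233),.101)
d("scene",e(484,118),e(555,110),.17)
d("scene",e(435,330),e(675,300),.095)
d("scene",e(425,122),e(655,93),.095)
E
```

```text
top 0.07 [[0.5138, 0.1657, 0.07], [0.6492, 0.2202, 0.07]] 0.146 22.0
top 0.13 [[0.5565, 0.0652, 0.13], [0.6881, 0.1103, 0.13]] 0.1392 18.9
top 0.1 [[0.5186, 0.154, 0.1], [0.5564, 0.0642, 0.1]] 0.0974 -67.2
top 0.1 [[0.6262, 0.1405, 0.1], [0.6679, 0.1554, 0.1]] 0.0443 19.7
scene 0.101 [[0.6445, -0.1952, 0.101], [0.649, -0.1729, 0.101]] 0.0228 78.5
scene 0.17 [[0.6443, -0.1923, 0.17], [0.6431, -0.1711, 0.17]] 0.0213 93.1
scene 0.095 [[0.6768, -0.2188, 0.095], [0.672, -0.1434, 0.095]] 0.0756 93.6
scene 0.095 [[0.6011, -0.2252, 0.095], [0.5958, -0.1498, 0.095]] 0.0755 94.0
```

```bash
python3 -m jog '[{"linear":[0.4,1,0.0],"roll":0,"gripper":91.9},{"linear":[0.4,1,0],"roll":0,"gripper":91.9},{"linear":[0.4,1,0],"roll":0,"gripper":91.9},{"linear":[0.4,1,0],"roll":0,"gripper":91.9},{"linear":[0.4,1,0],"roll":0,"gripper":91.9},{"linear":[0.4,1,0],"roll":0,"gripper":91.9},{"linear":[0.4,1,0],"roll":0,"gripper":91.9},{"linear":[0,1,0],"roll":0,"gripper":91.9},{"linear":[0,1,0],"roll":0,"gripper":91.9},{"linear":[0,1,0],"roll":0,"gripper":91.9},{"linear":[0,1,0],"roll":0,"gripper":91.9},{"linear":[0,1,0],"roll":0,"gripper":91.9},{"linear":[0,1,0],"roll":0,"gripper":91.9}]'; python3 -c "
from bench import robot;s=robot.read_state();print(s['q'],s['tcp_pos'],s['ee_rot'],s['time_s'])"
```

```text
time_s: 1.18
tcp_pos: [0.3289, -0.8947, 0.2325]
ee_rot: [[0.961, 0.275, -0.0], [0.275, -0.961, 0.001], [-0.0, -0.001, -1.0]]
ft_force: [0.3, -0.4, 0.1]
grip_width: 0.0916
grasp_force: 0.0
[-6.99055910e+01  5.38917149e+01  3.57707250e+01  1.24228662e-04
  9.03950032e+01  4.11661308e+00] [ 0.32892084 -0.89472218  0.23250418] [[ 9.61368427e-01  2.75264655e-01 -3.42415072e-04]
 [ 2.75264859e-01 -9.61367968e-01  9.42286835e-04]
 [-6.98086211e-05 -1.00013965e-03 -9.99999497e-01]] 1.1833
```

```bash
python3 -m jog '[{"linear":[0,1,0],"roll":0,"gripper":91.9},{"linear":[0,1,0],"roll":0,"gripper":91.9},{"linear":[0,1,0],"roll":0,"gripper":91.9},{"linear":[0,1,0],"roll":0,"gripper":91.9},{"linear":[0,1,0],"roll":0,"gripper":91.9},{"linear":[0,1,0],"roll":0,"gripper":91.9}]'; python3 -c "
from bench import robot;s=robot.read_state();print(s['q'],s['tcp_pos'],s['ee_rot'],s['time_s'])"
```

```text
time_s: 1.68
tcp_pos: [0.3508, -0.9826, 0.2163]
ee_rot: [[0.961, 0.275, 0.015], [0.275, -0.961, -0.041], [0.003, 0.043, -0.999]]
ft_force: [0.6, 0.0, 1.5]
grip_width: 0.0916
grasp_force: 0.0
[-7.04395752e+01  7.08714960e+01  3.53995158e+00  7.70604980e-03
  1.03097624e+02  3.58901957e+00] [ 0.35077942 -0.9826468   0.21626724] [[ 0.96136905  0.27487128  0.01467428]
 [ 0.27524794 -0.96050248 -0.04090915]
 [ 0.00284993  0.04336786 -0.99905511]] 1.6833
```

```bash
python3 -m jog '[{"linear":[0,1,-0.3],"roll":0,"gripper":91.9},{"linear":[0,1,-0.3],"roll":0,"gripper":91.9},{"linear":[0,1,-0.3],"roll":0,"gripper":91.9},{"linear":[0,1,-0.3],"roll":0,"gripper":91.9},{"linear":[0,1,-0.3],"roll":0,"gripper":91.9},{"linear":[0,1,-0.3],"roll":0,"gripper":91.9}]'; python3 -c "
from bench import robot;s=robot.read_state();print(s['q'],s['tcp_pos'],s['ee_rot'],s['time_s'])"
```

```text
time_s: 2.18
tcp_pos: [0.3529, -1.0156, 0.2522]
ee_rot: [[0.961, 0.271, 0.054], [0.276, -0.949, -0.152], [0.01, 0.161, -0.987]]
ft_force: [-0.6, 0.6, -0.4]
grip_width: 0.0915
grasp_force: 0.0
[-7.09371544e+01  6.91917874e+01  3.33534867e+00  6.38124561e-02
  9.81742874e+01  3.10400619e+00] [ 0.35292306 -1.01557974  0.25220627] [[ 0.96112553  0.27081673  0.05381452]
 [ 0.27593744 -0.94902345 -0.15235821]
 [ 0.00981009  0.16128481 -0.98685915]] 2.1833
```

```bash
python3 -m jog '[{"linear":[0,1,-0.4],"roll":0,"gripper":91.9},{"linear":[0,1,-0.4],"roll":0,"gripper":91.9},{"linear":[0,1,-0.4],"roll":0,"gripper":91.9},{"linear":[0,1,-0.4],"roll":0,"gripper":91.9},{"linear":[0,1,-0.4],"roll":0,"gripper":91.9},{"linear":[0,1,-0.4],"roll":0,"gripper":91.9},{"linear":[0,1,-0.4],"roll":0,"gripper":91.9},{"linear":[0,1,-0.4],"roll":0,"gripper":91.9},{"linear":[0,1,-0.4],"roll":0,"gripper":91.9}]'; python3 -c "
from bench import robot;s=robot.read_state();print(s['q'],s['tcp_pos'],s['ee_rot'],s['time_s'])"
```

```text
time_s: 2.93
tcp_pos: [0.3522, -1.0485, 0.335]
ee_rot: [[0.96, 0.258, 0.105], [0.278, -0.912, -0.301], [0.018, 0.319, -0.948]]
ft_force: [-0.4, 0.9, -0.4]
grip_width: 0.0918
grasp_force: 0.0
[-71.58072852  65.22312411   3.38787845   0.22701068  92.78182298
   2.50325089] [ 0.35219575 -1.04853726  0.33499522] [[ 0.96048771  0.25793023  0.10457225]
 [ 0.27776399 -0.91211728 -0.30147843]
 [ 0.01762176  0.31861273 -0.94772116]] 2.9333
```

```bash
python3 -m jog '[{"linear":[0,-1,-0.25],"roll":0,"gripper":91.9},{"linear":[0,-1,-0.25],"roll":0,"gripper":91.9},{"linear":[0,-1,-0.25],"roll":0,"gripper":91.9},{"linear":[0,-1,-0.25],"roll":0,"gripper":91.9},{"linear":[0,-1,-0.25],"roll":0,"gripper":91.9},{"linear":[0,-1,-0.25],"roll":0,"gripper":91.9},{"linear":[0,-1,-0.3],"roll":0,"gripper":91.9},{"linear":[0,-1,-0.3],"roll":0,"gripper":91.9},{"linear":[0,-1,-0.3],"roll":0,"gripper":91.9},{"linear":[0,-1,-0.3],"roll":0,"gripper":91.9},{"linear":[0,-1,-0.3],"roll":0,"gripper":91.9},{"linear":[0,-1,-0.3],"roll":0,"gripper":91.9},{"linear":[0,-1,-0.3],"roll":0,"gripper":91.9},{"linear":[0,-1,-0.3],"roll":0,"gripper":91.9},{"linear":[0,-1,-0.3],"roll":0,"gripper":91.9},{"linear":[0,-1,-0.3],"roll":0,"gripper":91.9},{"linear":[0,-1,-0.3],"roll":0,"gripper":91.9},{"linear":[0,-1,-0.3],"roll":0,"gripper":91.9},{"linear":[0,-1,-0.3],"roll":0,"gripper":91.9},{"linear":[0,-1,-0.3],"roll":0,"gripper":91.9}]'
python3 -m jog '[{"linear":[0,-1,-0.3],"roll":0,"gripper":91.9},{"linear":[0,-1,-0.3],"roll":0,"gripper":91.9},{"linear":[0,-1,-0.3],"roll":0,"gripper":91.9},{"linear":[0,-1,-0.3],"roll":0,"gripper":91.9},{"linear":[0,-1,-0.3],"roll":0,"gripper":91.9},{"linear":[0,-1,-0.3],"roll":0,"gripper":91.9},{"linear":[0,-1,-0.3],"roll":0,"gripper":91.9},{"linear":[0,-1,-0.3],"roll":0,"gripper":91.9},{"linear":[0,-1,-0.3],"roll":0,"gripper":91.9},{"linear":[0,-1,-0.3],"roll":0,"gripper":91.9}]';python3 -c "
from bench import robot;s=robot.read_state();print(s['q'],s['tcp_pos'],s['ee_rot'],s['time_s'])"
```

```text
time_s: 4.6
tcp_pos: [0.2139, -0.568, 0.3139]
ee_rot: [[0.961, 0.258, 0.105], [0.278, -0.912, -0.301], [0.018, 0.319, -0.948]]
ft_force: [-0.5, 0.1, 0.4]
grip_width: 0.0918
grasp_force: 0.0
time_s: 5.43
tcp_pos: [0.1415, -0.3174, 0.3055]
ee_rot: [[0.961, 0.258, 0.105], [0.278, -0.912, -0.301], [0.018, 0.319, -0.948]]
ft_force: [0.2, 0.9, 0.2]
grip_width: 0.0919
grasp_force: 0.0
[-64.11898265 -22.90998527 128.45913949  -2.57814046  55.98433312
  11.02892551] [ 0.141548   -0.31741752  0.30554371] [[ 0.96054938  0.25760156  0.10481568]
 [ 0.27752922 -0.91219537 -0.30145835]
 [ 0.01795624  0.31865504 -0.94770066]] 5.4333
```

```bash
python3 -m jog '[{"linear":[-0.3,-1,-0.2],"roll":0,"gripper":91.9},{"linear":[-0.3,-1,-0.2],"roll":0,"gripper":91.9},{"linear":[-0.3,-1,-0.2],"roll":0,"gripper":91.9},{"linear":[0,-1,-0.2],"roll":0,"gripper":91.9},{"linear":[0,-1,-0.2],"roll":0,"gripper":91.9},{"linear":[0,-1,-0.2],"roll":0,"gripper":91.9},{"linear":[0,-1,-0.2],"roll":0,"gripper":91.9},{"linear":[0,-1,-0.2],"roll":0,"gripper":91.9},{"linear":[0,-1,-0.2],"roll":0,"gripper":91.9}]';python3 -c "
from bench import robot;s=robot.read_state();print(s['q'],s['tcp_pos'],s['ee_rot'],s['time_s'])"
```

```text
time_s: 6.18
tcp_pos: [0.0692, -0.1291, 0.2783]
ee_rot: [[0.961, 0.257, 0.101], [0.275, -0.915, -0.294], [0.017, 0.31, -0.95]]
ft_force: [0.8, 0.3, -0.6]
grip_width: 0.0918
grasp_force: 0.0
[-41.74962773 -52.58761536 140.10657661  -8.97820718  76.71192576
  33.27187183] [ 0.0691631  -0.12907715  0.27828327] [[ 0.96116494  0.25673729  0.10123198]
 [ 0.27543845 -0.91528129 -0.29392825]
 [ 0.0171934   0.31039671 -0.95045161]] 6.1833
```

```bash
cat >> h.py <<'E'
def d2l(d,R=None):
    R=robot.read_state()["ee_rot"] if R is None else R
    d=np.array(d,float);v=R.T@d/.025;n=int(np.ceil(np.abs(v).max()));return n,(v/n).round(3)
def st():
    s=robot.read_state();R=s["ee_rot"];z=R[:,2]
    print("t",s["time_s"],"p",s["tcp_pos"].round(4),"q",s["q"].round(1),"tilt",np.degrees(np.arccos(-z[2])).round(2),"az",np.degrees(np.arctan2(z[1],z[0])).round(1),"xaz",np.degrees(np.arctan2(R[1,0],R[0,0])).round(2),"f",s["ft_force"].round(1),"grip",s["grip_width"].round(4),s["grasp_force"].round(1));return s
E
python3 -c "
from h import *
for d in [(.33,.08,.22),(-.3,.55,.28),(-.3,.1,.05)]: print(d2l(d))"
```

```text
(14, array([ 0.98 ,  0.228, -0.569]))
(20, array([-0.264, -0.987, -0.916]))
(11, array([-0.945, -0.556, -0.39 ]))
```

```bash
python3 -m jog '[{"linear":[0.98,0.23,-0.57],"roll":0,"gripper":91.9},{"linear":[0.98,0.23,-0.57],"roll":0,"gripper":91.9},{"linear":[0.98,0.23,-0.57],"roll":0,"gripper":91.9},{"linear":[0.98,0.23,-0.57],"roll":0,"gripper":91.9},{"linear":[0.98,0.23,-0.57],"roll":0,"gripper":91.9},{"linear":[0.98,0.23,-0.57],"roll":0,"gripper":91.9},{"linear":[0.98,0.23,-0.57],"roll":0,"gripper":91.9},{"linear":[0.98,0.23,-0.57],"roll":0,"gripper":91.9},{"linear":[0.98,0.23,-0.57],"roll":0,"gripper":91.9},{"linear":[0.98,0.23,-0.57],"roll":0,"gripper":91.9},{"linear":[0.98,0.23,-0.57],"roll":0,"gripper":91.9},{"linear":[0.98,0.23,-0.57],"roll":0,"gripper":91.9},{"linear":[0.98,0.23,-0.57],"roll":0,"gripper":91.9},{"linear":[0.98,0.23,-0.57],"roll":0,"gripper":91.9}]'
python3 -m jog '[{"linear":[-0.26,-0.99,-0.92],"roll":0,"gripper":91.9},{"linear":[-0.26,-0.99,-0.92],"roll":0,"gripper":91.9},{"linear":[-0.26,-0.99,-0.92],"roll":0,"gripper":91.9},{"linear":[-0.26,-0.99,-0.92],"roll":0,"gripper":91.9},{"linear":[-0.26,-0.99,-0.92],"roll":0,"gripper":91.9},{"linear":[-0.26,-0.99,-0.92],"roll":0,"gripper":91.9},{"linear":[-0.26,-0.99,-0.92],"roll":0,"gripper":91.9},{"linear":[-0.26,-0.99,-0.92],"roll":0,"gripper":91.9},{"linear":[-0.26,-0.99,-0.92],"roll":0,"gripper":91.9},{"linear":[-0.26,-0.99,-0.92],"roll":0,"gripper":91.9},{"linear":[-0.26,-0.99,-0.92],"roll":0,"gripper":91.9},{"linear":[-0.26,-0.99,-0.92],"roll":0,"gripper":91.9},{"linear":[-0.26,-0.99,-0.92],"roll":0,"gripper":91.9},{"linear":[-0.26,-0.99,-0.92],"roll":0,"gripper":91.9},{"linear":[-0.26,-0.99,-0.92],"roll":0,"gripper":91.9},{"linear":[-0.26,-0.99,-0.92],"roll":0,"gripper":91.9},{"linear":[-0.26,-0.99,-0.92],"roll":0,"gripper":91.9}]'; python3 -c "
from h import *
st()"
```

```text
time_s: 7.35
tcp_pos: [0.3681, -0.0598, 0.4766]
ee_rot: [[0.96, 0.262, 0.099], [0.279, -0.917, -0.284], [0.016, 0.3, -0.954]]
ft_force: [1.7, -0.1, -0.5]
grip_width: 0.0921
grasp_force: 0.0
time_s: 8.77
tcp_pos: [0.1116, 0.4067, 0.7219]
ee_rot: [[0.96, 0.262, 0.097], [0.279, -0.918, -0.282], [0.015, 0.298, -0.955]]
ft_force: [0.9, 0.5, 0.9]
grip_width: 0.0922
grasp_force: 0.0Traceback (most recent call last):
  File "<string>", line 3, in <module>
    st()
    ~~^^
  File "h.py", line 23, in st
    print("t",s["time_s"],"p",s["tcp_pos"].round(4),"q",s["q"].round(1),"tilt",np.degrees(np.arccos(-z[2])).round(2),"az",np.degrees(np.arctan2(z[1],z[0])).round(1),"xaz",np.degrees(np.arctan2(R[1,0],R[0,0])).round(2),"f",s["ft_force"].round(1),"grip",s["grip_width"].round(4),s["grasp_force"].round(1));return s
                                                                                                                                                                                                                                                            ^^^^^^^^^^^^^^^^^^^^^
AttributeError: 'float' object has no attribute 'round'
```

```bash
sed -i 's/s\["grip_width"\].round(4),s\["grasp_force"\].round(1)/round(float(s["grip_width"]),4),round(float(s["grasp_force"]),1)/' h.py; python3 -c "
from h import *
st()
for d in [(-.28,.12,.1),(-.34*.3,.94*.3,.2)]: print(d2l(d))"
```

```text
t 8.7667 p [0.1116 0.4067 0.7219] q [ 81.    4.8  56.4 -11.2 133.7 148.2] tilt 17.34 az -70.9 xaz 16.23 f [0.9 0.5 0.9] grip 0.0922 0.0
(10, array([-0.935, -0.615, -0.626]))
(12, array([-0.053, -0.754, -0.934]))
```

```bash
cat >> h.py <<'E'
def rows(d,n,roll,R=None):
    "world shift d per row over n rows, rolling"
    from scipy.spatial.transform import Rotation as T
    R=robot.read_state()["ee_rot"] if R is None else R
    for k in range(n):
        print((R.T@np.array(d)/.025).round(2).tolist(),roll); R=R@T.from_euler("z",4*roll,degrees=True).as_matrix()
    return R
E
python3 -c "
from h import *
R=rows((-.025,.012,.012),11,-1);print();rows((-.012,.033,.018),8,-1,R)"
```

```text
[-0.82, -0.56, -0.69] -1
[-0.78, -0.62, -0.69] -1
[-0.73, -0.67, -0.69] -1
[-0.68, -0.72, -0.69] -1
[-0.63, -0.76, -0.69] -1
[-0.58, -0.81, -0.69] -1
[-0.52, -0.84, -0.69] -1
[-0.46, -0.88, -0.69] -1
[-0.4, -0.91, -0.69] -1
[-0.33, -0.93, -0.69] -1
[-0.27, -0.96, -0.69] -1

[0.72, -0.86, -1.11] -1
[0.78, -0.81, -1.11] -1
[0.84, -0.76, -1.11] -1
[0.89, -0.7, -1.11] -1
[0.93, -0.63, -1.11] -1
[0.97, -0.57, -1.11] -1
[1.01, -0.5, -1.11] -1
[1.04, -0.42, -1.11] -1
```

```bash
python3 -m jog '[{"linear":[-0.8,-0.55,-0.7],"roll":-1,"gripper":91.9},{"linear":[-0.8,-0.6,-0.7],"roll":-1,"gripper":91.9},{"linear":[-0.75,-0.65,-0.7],"roll":-1,"gripper":91.9},{"linear":[-0.7,-0.7,-0.7],"roll":-1,"gripper":91.9},{"linear":[-0.65,-0.75,-0.7],"roll":-1,"gripper":91.9},{"linear":[-0.6,-0.8,-0.7],"roll":-1,"gripper":91.9},{"linear":[-0.5,-0.85,-0.7],"roll":-1,"gripper":91.9},{"linear":[-0.45,-0.9,-0.7],"roll":-1,"gripper":91.9},{"linear":[-0.4,-0.9,-0.7],"roll":-1,"gripper":91.9},{"linear":[-0.3,-0.9,-0.7],"roll":-1,"gripper":91.9},{"linear":[-0.25,-0.95,-0.7],"roll":-1,"gripper":91.9},{"linear":[0.7,-0.8,-1],"roll":-1,"gripper":91.9},{"linear":[0.75,-0.75,-1],"roll":-1,"gripper":91.9},{"linear":[0.8,-0.7,-1],"roll":-1,"gripper":91.9},{"linear":[0.85,-0.65,-1],"roll":-1,"gripper":91.9},{"linear":[0.9,-0.6,-1],"roll":-1,"gripper":91.9}]'; python3 -c "
from h import *
st();rows((-.012,.033,.015),8,-1)"
```

```text
time_s: 10.1
tcp_pos: [-0.18, 0.5757, 0.7803]
ee_rot: [[0.174, 0.982, 0.075], [0.968, -0.157, -0.198], [-0.182, 0.107, -0.977]]
ft_force: [-0.5, -0.2, 0.3]
grip_width: 0.0915
grasp_force: 0.0
t 10.1 p [-0.18    0.5757  0.7803] q [107.6  34.7   3.5  -1.6 154.  115.9] tilt 12.21 az -69.2 xaz 79.78 f [-0.5 -0.2  0.3] grip 0.0915 0.0
[1.08, -0.61, -0.88] -1
[1.12, -0.54, -0.88] -1
[1.16, -0.46, -0.88] -1
[1.19, -0.37, -0.88] -1
[1.21, -0.29, -0.88] -1
[1.23, -0.21, -0.88] -1
[1.24, -0.12, -0.88] -1
[1.25, -0.03, -0.88] -1
```

```bash
python3 -m jog '[{"linear":[1,-0.55,-0.6],"roll":-1,"gripper":91.9},{"linear":[1,-0.5,-0.6],"roll":-1,"gripper":91.9},{"linear":[1,-0.4,-0.6],"roll":0,"gripper":91.9},{"linear":[1,-0.4,-0.6],"roll":0,"gripper":91.9},{"linear":[1,-0.4,-0.6],"roll":0,"gripper":91.9},{"linear":[1,-0.4,-0.6],"roll":0,"gripper":91.9}]'; python3 -c "
from h import *
st();print(d2l((-.1,.3,.15)))"
```

```text
time_s: 10.6
tcp_pos: [-0.1946, 0.5972, 0.7477]
ee_rot: [[0.046, 0.995, 0.09], [0.969, -0.022, -0.247], [-0.244, 0.098, -0.965]]
ft_force: [0.6, -0.1, -0.4]
grip_width: 0.0918
grasp_force: 0.0
t 10.6 p [-0.1946  0.5972  0.7477] q [108.2  37.8   3.4  -1.1 154.1 109.2] tilt 15.25 az -70.1 xaz 87.31 f [ 0.6 -0.1 -0.4] grip 0.0918 0.0
(10, array([ 0.998, -0.366, -0.912]))
```

```bash
python3 -m jog '[{"linear":[-0.3,-0.05,-1],"roll":0,"gripper":91.9},{"linear":[-0.3,-0.05,-1],"roll":0,"gripper":91.9},{"linear":[-0.3,-0.05,-1],"roll":0,"gripper":91.9},{"linear":[-0.3,-0.05,-1],"roll":0,"gripper":91.9},{"linear":[-0.3,-0.05,-1],"roll":0,"gripper":91.9},{"linear":[-0.3,-0.05,-1],"roll":0,"gripper":91.9}]'; python3 -c "
from h import *
st()"
```

```text
time_s: 11.1
tcp_pos: [-0.2005, 0.5418, 0.8105]
ee_rot: [[0.037, 0.998, 0.057], [0.988, -0.028, -0.151], [-0.149, 0.061, -0.987]]
ft_force: [-0.5, -0.3, 0.4]
grip_width: 0.0919
grasp_force: 0.0
t 11.1 p [-0.2005  0.5418  0.8105] q [ 1.102e+02  3.190e+01  3.300e+00 -1.000e-01  1.541e+02  1.119e+02] tilt 9.27 az -69.4 xaz 87.87 f [-0.5 -0.3  0.4] grip 0.0919 0.0
```

```bash
python3 -m jog '[{"linear":[-0.5,0,-1],"roll":0,"gripper":91.9},{"linear":[-0.5,0,-1],"roll":0,"gripper":91.9},{"linear":[-0.5,0,-1],"roll":0,"gripper":91.9},{"linear":[-0.5,0,-1],"roll":0,"gripper":91.9},{"linear":[-0.5,0,-1],"roll":0,"gripper":91.9},{"linear":[-0.5,0,-1],"roll":0,"gripper":91.9}]'; python3 -c "
from h import *
st()"
```

```text
time_s: 11.6
tcp_pos: [-0.2045, 0.4714, 0.8739]
ee_rot: [[0.033, 0.999, 0.013], [0.998, -0.032, -0.045], [-0.044, 0.015, -0.999]]
ft_force: [-0.3, -0.4, -0.5]
grip_width: 0.0919
grasp_force: 0.0
t 11.6 p [-0.2045  0.4714  0.8739] q [113.1  25.2   3.4   0.7 154.1 115.6] tilt 2.66 az -73.6 xaz 88.11 f [-0.3 -0.4 -0.5] grip 0.0919 0.0
```

```bash
python3 -m jog '[{"linear":[-0.6,0.15,-1],"roll":0,"gripper":91.9},{"linear":[-0.6,0.15,-1],"roll":0,"gripper":91.9}]'; python3 -c "
from h import *
s=st();R=s['ee_rot'];print(R[:,2])
print(d2l((.02,0,-.1)))
print(d2l(np.array((.633,-.181,.26))-s['tcp_pos']))"
```

```text
time_s: 11.77
tcp_pos: [-0.1995, 0.4453, 0.8958]
ee_rot: [[0.033, 0.999, -0.005], [0.999, -0.033, -0.005], [-0.005, -0.005, -1.0]]
ft_force: [0.2, -0.1, 0.4]
grip_width: 0.092
grasp_force: 0.0
t 11.7667 p [-0.1995  0.4453  0.8958] q [113.7  22.7   3.4   0.8 154.1 116.3] tilt 0.39 az -134.9 xaz 88.13 f [ 0.2 -0.1  0.4] grip 0.092 0.0
[-0.00478986 -0.00481451 -0.99997694]
(4, array([0.011, 0.205, 0.999]))
(35, array([-0.681,  0.978,  0.725]))
```

```bash
python3 -m jog '[{"linear":[-0.1,0.5,0.5],"roll":0,"gripper":91.9},{"linear":[-0.2,1,0.7],"roll":0,"gripper":91.9},{"linear":[-0.2,1,0.7],"roll":0,"gripper":91.9},{"linear":[-0.2,1,0.7],"roll":0,"gripper":91.9},{"linear":[-0.2,1,0.7],"roll":0,"gripper":91.9},{"linear":[-0.2,1,0.7],"roll":0,"gripper":91.9},{"linear":[-0.2,1,0.7],"roll":0,"gripper":91.9},{"linear":[-0.2,1,0.7],"roll":0,"gripper":91.9},{"linear":[-0.2,1,0.7],"roll":0,"gripper":91.9},{"linear":[-0.2,1,0.7],"roll":0,"gripper":91.9},{"linear":[-0.2,1,0.7],"roll":0,"gripper":91.9},{"linear":[-0.2,1,0.7],"roll":0,"gripper":91.9},{"linear":[-0.2,1,0.7],"roll":0,"gripper":91.9},{"linear":[-0.2,1,0.7],"roll":0,"gripper":91.9},{"linear":[-0.2,1,0.7],"roll":0,"gripper":91.9},{"linear":[-0.2,1,0.7],"roll":0,"gripper":91.9},{"linear":[-0.2,1,0.7],"roll":0,"gripper":91.9},{"linear":[-0.2,1,0.7],"roll":0,"gripper":91.9}]'; python3 -c "
from h import *
s=st()
print(d2l(np.array((.634,-.1815,.27))-s['tcp_pos']))"
```

```text
time_s: 13.27
tcp_pos: [0.2278, 0.3439, 0.5901]
ee_rot: [[0.033, 0.999, -0.003], [0.999, -0.033, -0.005], [-0.005, -0.003, -1.0]]
ft_force: [-0.2, 1.0, -0.6]
grip_width: 0.092
grasp_force: 0.0
t 13.2667 p [0.2278 0.3439 0.5901] q [ 56.3  -7.9  82.6  -0.  105.6  58.2] tilt 0.34 az -121.1 xaz 88.1 f [-0.2  1.  -0.6] grip 0.092 0.0
(21, array([-0.971,  0.808,  0.612]))
```

```bash
python3 -m jog '[{"linear":[-0.97,0.81,0.61],"roll":0,"gripper":91.9},{"linear":[-0.97,0.81,0.61],"roll":0,"gripper":91.9},{"linear":[-0.97,0.81,0.61],"roll":0,"gripper":91.9},{"linear":[-0.97,0.81,0.61],"roll":0,"gripper":91.9},{"linear":[-0.97,0.81,0.61],"roll":0,"gripper":91.9},{"linear":[-0.97,0.81,0.61],"roll":0,"gripper":91.9},{"linear":[-0.97,0.81,0.61],"roll":0,"gripper":91.9},{"linear":[-0.97,0.81,0.61],"roll":0,"gripper":91.9},{"linear":[-0.97,0.81,0.61],"roll":0,"gripper":91.9},{"linear":[-0.97,0.81,0.61],"roll":0,"gripper":91.9},{"linear":[-0.97,0.81,0.61],"roll":0,"gripper":91.9},{"linear":[-0.97,0.81,0.61],"roll":0,"gripper":91.9},{"linear":[-0.97,0.81,0.61],"roll":0,"gripper":91.9},{"linear":[-0.97,0.81,0.61],"roll":0,"gripper":91.9},{"linear":[-0.97,0.81,0.61],"roll":0,"gripper":91.9},{"linear":[-0.97,0.81,0.61],"roll":0,"gripper":91.9},{"linear":[-0.97,0.81,0.61],"roll":0,"gripper":91.9},{"linear":[-0.97,0.81,0.61],"roll":0,"gripper":91.9},{"linear":[-0.97,0.81,0.61],"roll":0,"gripper":91.9},{"linear":[-0.97,0.81,0.61],"roll":0,"gripper":91.9}]'; python3 -c "
from h import *
s=st()
print(d2l(np.array((.634,-.1815,.137))-s['tcp_pos']), d2l(np.array((.634,-.1815,.27))-s['tcp_pos']))"
```

```text
time_s: 14.93
tcp_pos: [0.6153, -0.1564, 0.2869]
ee_rot: [[0.033, 0.999, -0.003], [0.999, -0.033, -0.007], [-0.007, -0.003, -1.0]]
ft_force: [0.5, 0.6, 0.3]
grip_width: 0.092
grasp_force: 0.0
t 14.9333 p [ 0.6153 -0.1564  0.2869] q [-14.2  18.6  88.9  -0.4  72.5 -12.1] tilt 0.42 az -113.1 xaz 88.1 f [0.5 0.6 0.3] grip 0.092 0.0
(6, array([-0.156,  0.133,  1.   ])) (1, array([-0.974,  0.782,  0.679]))
```

```bash
python3 -m jog '[{"linear":[-0.97,0.78,0.68],"roll":0,"gripper":91.9},{"linear":[0,0,0],"roll":0,"gripper":91.9},{"linear":[0,0,1],"roll":0,"gripper":91.9},{"linear":[0,0,1],"roll":0,"gripper":91.9},{"linear":[0,0,1],"roll":0,"gripper":80},{"linear":[0,0,1],"roll":0,"gripper":70},{"linear":[0,0,1],"roll":0,"gripper":60},{"linear":[0,0,0.3],"roll":0,"gripper":50},{"linear":[0,0,0],"roll":0,"gripper":40}]'; python3 -c "
from h import *
s=st()"
```

```text
time_s: 15.68
tcp_pos: [0.6313, -0.1802, 0.1361]
ee_rot: [[0.033, 0.999, -0.007], [0.999, -0.033, -0.006], [-0.006, -0.007, -1.0]]
ft_force: [0.1, -0.0, -1.0]
grip_width: 0.0606
grasp_force: 0.0
t 15.6833 p [ 0.6313 -0.1802  0.1361] q [-15.8  28.7  93.8  -0.5  57.8 -13.7] tilt 0.52 az -142.2 xaz 88.12 f [ 0.1 -0.  -1. ] grip 0.0606 0.0
```

```bash
python3 -m jog '[{"linear":[-0.05,0.04,0],"roll":0,"gripper":15},{"linear":[0,0,0],"roll":0,"gripper":0},{"linear":[0,0,0],"roll":0,"gripper":0},{"linear":[0,0,0],"roll":0,"gripper":0},{"linear":[0,0,0],"roll":0,"gripper":0},{"linear":[0,0,0],"roll":0,"gripper":0}]'; python3 -c "
from h import *
s=st()"
```

```text
time_s: 16.18
tcp_pos: [0.6342, -0.1823, 0.1385]
ee_rot: [[0.033, 0.999, -0.003], [0.999, -0.033, -0.007], [-0.007, -0.002, -1.0]]
ft_force: [-0.8, 0.5, 4.5]
grip_width: 0.0259
grasp_force: 29.5
t 16.1833 p [ 0.6342 -0.1823  0.1385] q [-16.   28.7  93.5  -0.5  57.8 -13.8] tilt 0.42 az -110.9 xaz 88.11 f [-0.8  0.5  4.5] grip 0.0259 29.5
```

```bash
python3 -m jog '[{"linear":[0,0,-0.5],"roll":0,"gripper":0},{"linear":[0,0,-1],"roll":0,"gripper":0},{"linear":[0,0,-1],"roll":0,"gripper":0},{"linear":[0,0,-1],"roll":0,"gripper":0},{"linear":[0,0,-1],"roll":0,"gripper":0},{"linear":[0,0,-1],"roll":0,"gripper":0},{"linear":[0,0,-1],"roll":0,"gripper":0},{"linear":[0,0,-1],"roll":0,"gripper":0}]'; python3 -c "
from h import *
s=st();im=robot.read_camera('scene');p=s['tcp_pos'];print(proj('scene',[p,p-[0,0,.1235]]))
u,v=proj('scene',[p-[0,0,.06]])[0].astype(int)
cv2.imwrite('pics/d1.png',cv2.resize(im[v-45:v+45,u-50:u+50],None,fx=6,fy=6,interpolation=2))"
```

```text
time_s: 16.85
tcp_pos: [0.6339, -0.1809, 0.3269]
ee_rot: [[0.033, 0.999, -0.004], [0.999, -0.033, -0.007], [-0.007, -0.004, -1.0]]
ft_force: [0.1, -0.1, -0.9]
grip_width: 0.0259
grasp_force: 29.5
t 16.85 p [ 0.6339 -0.1809  0.3269] q [-15.8  19.5  82.8  -0.4  77.9 -13.9] tilt 0.45 az -123.4 xaz 88.12 f [ 0.1 -0.1 -0.9] grip 0.0259 29.5
[[182.62468928 188.86177167]
 [193.28516219 223.73514415]]
```

View pics/d1.png

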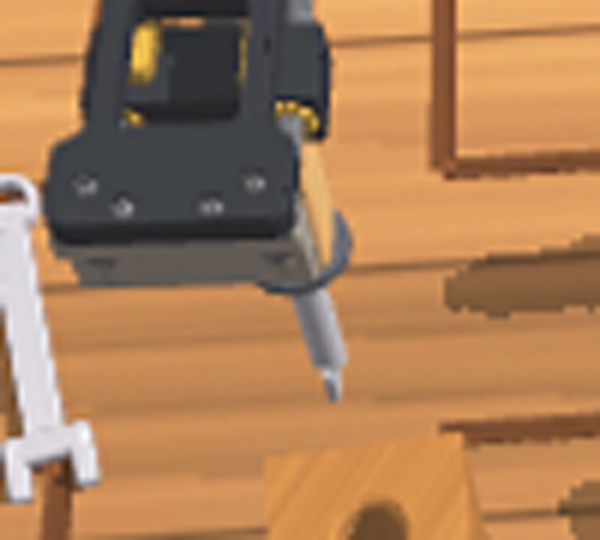

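```bash
python3 -m jog '[{"linear":[-0.5,-0.2,-0.6],"roll":0,"gripper":0},{"linear":[-1,-0.4,-0.6],"roll":0,"gripper":0},{"linear":[-1,-0.4,-0.6],"roll":0,"gripper":0},{"linear":[-1,-0.4,-0.6],"roll":0,"gripper":0},{"linear":[-1,-0.4,-0.6],"roll":0,"gripper":0},{"linear":[-1,-0.4,-0.6],"roll":0,"gripper":0},{"linear":[-1,-0.4,-0.6],"roll":0,"gripper":0},{"linear":[-1,-0.4,-0.6],"roll":0,"gripper":0},{"linear":[-1,-0.5,-0.6],"roll":0,"gripper":0},{"linear":[-1,-0.5,-0.6],"roll":0,"gripper":0},{"linear":[-1,-0.5,-0.6],"roll":0,"gripper":0},{"linear":[-1,-0.5,-0.6],"roll":0,"gripper":0},{"linear":[-1,-0.5,0],"roll":0,"gripper":0},{"linear":[-1,-0.5,0],"roll":0,"gripper":0},{"linear":[-1,-0.5,0],"roll":0,"gripper":0},{"linear":[-1,-0.5,0],"roll":0,"gripper":0},{"linear":[-1,-0.5,0],"roll":0,"gripper":0},{"linear":[-1,-0.5,0],"roll":0,"gripper":0},{"linear":[-1,-0.5,0],"roll":0,"gripper":0},{"linear":[-1,-0.5,0],"roll":0,"gripper":0}]';python3 -c "
from h import *
s=st()"
```

```text
time_s: 18.57
tcp_pos: [0.3933, -0.6604, 0.5093]
ee_rot: [[0.033, 0.999, -0.004], [0.999, -0.033, -0.006], [-0.006, -0.004, -1.0]]
ft_force: [-0.5, -0.2, -1.2]
grip_width: 0.0262
grasp_force: 29.5
t 18.5667 p [ 0.3933 -0.6604  0.5093] q [-59.2  28.7  47.8  -0.4 103.3 -57.4] tilt 0.43 az -125.6 xaz 88.12 f [-0.5 -0.2 -1.2] grip 0.0262 29.5
```

```bash
python3 -m jog '[{"linear":[-1,-0.5,0],"roll":0,"gripper":0},{"linear":[-1,-0.5,0],"roll":0,"gripper":0},{"linear":[-1,-0.5,0],"roll":0,"gripper":0},{"linear":[-1,-0.5,0],"roll":0,"gripper":0},{"linear":[-1,-0.5,0],"roll":0,"gripper":0},{"linear":[-1,-0.5,0],"roll":0,"gripper":0},{"linear":[-1,-0.3,-0.2],"roll":0,"gripper":0},{"linear":[-1,0.38,-0.3],"roll":0,"gripper":0},{"linear":[-1,0.38,-0.3],"roll":0,"gripper":0},{"linear":[-1,0.38,-0.3],"roll":0,"gripper":0},{"linear":[-1,0.38,-0.3],"roll":0,"gripper":0},{"linear":[-1,0.38,-0.3],"roll":0,"gripper":0}]';python3 -c "
from h import *
s=st()"
```

```text
time_s: 19.57
tcp_pos: [0.3212, -0.8785, 0.5086]
ee_rot: [[0.033, 0.999, 0.024], [0.996, -0.031, -0.084], [-0.083, 0.027, -0.996]]
ft_force: [0.4, -0.9, -1.7]
grip_width: 0.0263
grasp_force: 29.5
t 19.5667 p [ 0.3212 -0.8785  0.5086] q [-69.9  53.8   3.4  -0.4 117.8 -68.2] tilt 4.99 az -73.9 xaz 88.09 f [ 0.4 -0.9 -1.7] grip 0.0263 29.5
```

```bash
python3 -m jog '[{"linear":[-1,0.38,-0.4],"roll":0,"gripper":0},{"linear":[-1,0.38,-0.4],"roll":0,"gripper":0},{"linear":[-1,0.38,-0.4],"roll":0,"gripper":0},{"linear":[-1,0.38,-0.4],"roll":0,"gripper":0},{"linear":[-1,0.38,-0.4],"roll":0,"gripper":0},{"linear":[-1,0.38,-0.4],"roll":0,"gripper":0},{"linear":[-1,0.38,-0.4],"roll":0,"gripper":0},{"linear":[-1,0.38,-0.4],"roll":0,"gripper":0},{"linear":[-1,0.38,-0.4],"roll":0,"gripper":0},{"linear":[-1,0.38,-0.4],"roll":0,"gripper":0}]';python3 -c "
from h import *
s=st()"
```

```text
time_s: 20.4
tcp_pos: [0.3361, -0.9332, 0.5341]
ee_rot: [[0.044, 0.995, 0.089], [0.965, -0.019, -0.263], [-0.26, 0.097, -0.961]]
ft_force: [0.6, 0.2, -1.5]
grip_width: 0.0264
grasp_force: 29.5
t 20.4 p [ 0.3361 -0.9332  0.5341] q [-70.2  53.    3.4  -0.3 107.5 -68.5] tilt 16.12 az -71.3 xaz 87.39 f [ 0.6  0.2 -1.5] grip 0.0264 29.5
```

```bash
python3 -m jog '[{"linear":[-1,0.55,-0.4],"roll":0,"gripper":0},{"linear":[-1,0.55,-0.4],"roll":0,"gripper":0},{"linear":[-1,0.55,-0.4],"roll":0,"gripper":0},{"linear":[-1,0.55,-0.4],"roll":0,"gripper":0},{"linear":[-1,0.55,-0.4],"roll":0,"gripper":0},{"linear":[-1,0.55,-0.4],"roll":0,"gripper":0},{"linear":[-1,0.55,-0.4],"roll":0,"gripper":0}]';python3 -c "
from h import *
s=st()"
```

```text
time_s: 20.98
tcp_pos: [0.3683, -0.9524, 0.5792]
ee_rot: [[0.059, 0.989, 0.138], [0.92, -0.0, -0.393], [-0.388, 0.15, -0.909]]
ft_force: [-0.1, -0.4, -1.8]
grip_width: 0.0258
grasp_force: 29.5
t 20.9833 p [ 0.3683 -0.9524  0.5792] q [-68.7  51.2   3.4  -0.8 100.8 -67.2] tilt 24.6 az -70.6 xaz 86.31 f [-0.1 -0.4 -1.8] grip 0.0258 29.5
```

```bash
python3 - <<'E'
from h import *
s=robot.read_state();R=s["ee_rot"];n=-R[:,2];P=np.array([.6005,.1465,.115])
def pl(nm,uv):
    c,d=ray(nm,uv);return c+d*(((P-c)@n)/(d@n))[:,None]
for nm,uv in(("top",[(242.4-2.9,188.6+.7),(242.4+2.9,188.6-.7)]),("top",[(215+150/6-.4,150+239/6-.4),(215+185/6-.4,150+232/6-.4)]),("scene",[(295+263/6-.4,200+133/6-.4),(295+310/6-.4,200+141/6-.4)])):
    Q=pl(nm,uv);v=Q[1]-Q[0];L=R.T@v;print(nm,Q.mean(0).round(4),np.linalg.norm(v).round(4),"in tool: az from y",np.degrees(np.arctan2(-L[0],L[1])).round(1))
T=P+.1535*n;d=T-s["tcp_pos"];print("go",d,np.linalg.norm(d))
R=rows(d/44,26,-1);print();rows(d/44,1,0,R)
E
```

```text
top [0.6005 0.1469 0.1148] 0.0209 in tool: az from y 77.5
top [0.5997 0.1465 0.1149] 0.0209 in tool: az from y 79.4
scene [0.6022 0.1455 0.1157] 0.021 in tool: az from y -93.4
go [ 0.21099989  1.15913844 -0.32460592] 1.2220850513182482
[1.1, 0.15, -0.12] -1
[1.08, 0.22, -0.12] -1
[1.06, 0.3, -0.12] -1
[1.04, 0.37, -0.12] -1
[1.01, 0.44, -0.12] -1
[0.98, 0.51, -0.12] -1
[0.94, 0.58, -0.12] -1
[0.9, 0.64, -0.12] -1
[0.85, 0.7, -0.12] -1
[0.8, 0.76, -0.12] -1
[0.75, 0.81, -0.12] -1
[0.69, 0.86, -0.12] -1
[0.62, 0.91, -0.12] -1
[0.56, 0.95, -0.12] -1
[0.49, 0.99, -0.12] -1
[0.42, 1.02, -0.12] -1
[0.35, 1.05, -0.12] -1
[0.28, 1.07, -0.12] -1
[0.2, 1.09, -0.12] -1
[0.12, 1.1, -0.12] -1
[0.05, 1.1, -0.12] -1
[-0.03, 1.1, -0.12] -1
[-0.11, 1.1, -0.12] -1
[-0.18, 1.09, -0.12] -1
[-0.26, 1.07, -0.12] -1
[-0.33, 1.05, -0.12] -1

[-0.41, 1.03, -0.12] 0
```

```bash
python3 -m jog '[{"linear":[1,0.15,-0.12],"roll":-1,"gripper":0},{"linear":[1,0.2,-0.12],"roll":-1,"gripper":0},{"linear":[1,0.3,-0.12],"roll":-1,"gripper":0},{"linear":[1,0.35,-0.12],"roll":-1,"gripper":0},{"linear":[1,0.45,-0.12],"roll":-1,"gripper":0},{"linear":[1,0.5,-0.12],"roll":-1,"gripper":0},{"linear":[0.95,0.6,-0.12],"roll":-1,"gripper":0},{"linear":[0.9,0.65,-0.12],"roll":-1,"gripper":0},{"linear":[0.85,0.7,-0.12],"roll":-1,"gripper":0},{"linear":[0.8,0.75,-0.12],"roll":-1,"gripper":0},{"linear":[0.75,0.8,-0.12],"roll":-1,"gripper":0},{"linear":[0.7,0.85,-0.12],"roll":-1,"gripper":0},{"linear":[0.6,0.9,-0.12],"roll":-1,"gripper":0},{"linear":[0.55,0.95,-0.12],"roll":-1,"gripper":0},{"linear":[0.5,1,-0.12],"roll":-1,"gripper":0},{"linear":[0.4,1,-0.12],"roll":-1,"gripper":0},{"linear":[0.35,1,-0.12],"roll":-1,"gripper":0},{"linear":[0.3,1,-0.12],"roll":-1,"gripper":0},{"linear":[0.2,1,-0.12],"roll":-1,"gripper":0},{"linear":[0.1,1,-0.12],"roll":-1,"gripper":0}]';python3 - <<'E'
from h import *
s=st();R=s["ee_rot"];n=-R[:,2];P=np.array([.6005,.1465,.115]);T=P+.1535*n;d=T-s["tcp_pos"];print(n,d);rows(d/23,5,-1)
E
```

```text
time_s: 22.65
tcp_pos: [0.4751, -0.453, 0.446]
ee_rot: [[-0.956, 0.259, 0.139], [0.187, 0.901, -0.392], [-0.227, -0.349, -0.909]]
ft_force: [0.1, -0.2, -2.2]
grip_width: 0.0263
grasp_force: 29.5
t 22.65 p [ 0.4751 -0.453   0.446 ] q [ -36.9    4.8   90.6  -14.8   64.5 -109.4] tilt 24.57 az -70.5 xaz 168.93 f [ 0.1 -0.2 -2.2] grip 0.0263 29.5
[-0.138945    0.39197961  0.90942085] [ 0.1040632   0.65965039 -0.19138669]
[0.12, 1.2, -0.12] -1
[0.03, 1.2, -0.12] -1
[-0.05, 1.2, -0.12] -1
[-0.13, 1.19, -0.12] -1
[-0.22, 1.18, -0.12] -1
```

```bash
python3 -m jog '[{"linear":[0.1,1,-0.1],"roll":-1,"gripper":0},{"linear":[0.02,1,-0.1],"roll":-1,"gripper":0},{"linear":[-0.05,1,-0.1],"roll":-1,"gripper":0},{"linear":[-0.1,1,-0.1],"roll":-1,"gripper":0},{"linear":[-0.2,1,-0.1],"roll":-1,"gripper":0},{"linear":[-0.25,1,-0.1],"roll":0,"gripper":0},{"linear":[-0.25,1,-0.1],"roll":0,"gripper":0},{"linear":[-0.25,1,-0.1],"roll":0,"gripper":0},{"linear":[-0.25,1,-0.1],"roll":0,"gripper":0},{"linear":[-0.25,1,-0.1],"roll":0,"gripper":0},{"linear":[-0.25,1,-0.1],"roll":0,"gripper":0},{"linear":[-0.25,1,-0.1],"roll":0,"gripper":0},{"linear":[-0.25,1,-0.1],"roll":0,"gripper":0},{"linear":[-0.25,1,-0.1],"roll":0,"gripper":0},{"linear":[-0.25,1,-0.1],"roll":0,"gripper":0},{"linear":[-0.25,1,-0.1],"roll":0,"gripper":0},{"linear":[-0.25,1,-0.1],"roll":0,"gripper":0},{"linear":[-0.25,1,-0.1],"roll":0,"gripper":0},{"linear":[-0.25,1,-0.1],"roll":0,"gripper":0},{"linear":[-0.25,1,-0.1],"roll":0,"gripper":0}]';python3 - <<'E'
from h import *
s=st();R=s["ee_rot"];n=-R[:,2];P=np.array([.6005,.1465,.115]);T=P+.1535*n;d=T-s["tcp_pos"];print(n,d,d2l(d))
E
```

```text
time_s: 24.32
tcp_pos: [0.5524, 0.0357, 0.3026]
ee_rot: [[-0.987, -0.08, 0.14], [-0.129, 0.912, -0.39], [-0.096, -0.403, -0.91]]
ft_force: [1.8, 0.9, -1.6]
grip_width: 0.0258
grasp_force: 29.5
t 24.3167 p [0.5524 0.0357 0.3026] q [ 18.3   9.8 102.4 -26.3  69.3 -68.2] tilt 24.46 az -70.3 xaz -172.54 f [ 1.8  0.9 -1.6] grip 0.0258 29.5
[-0.13983501  0.389782    0.91022863] [ 0.02667152  0.17061213 -0.0478485 ] (7, array([-0.25 ,  0.987, -0.11 ]))
```

```bash
python3 -m jog '[{"linear":[-0.25,1,-0.1],"roll":0,"gripper":0},{"linear":[-0.25,1,-0.1],"roll":0,"gripper":0},{"linear":[-0.25,1,-0.1],"roll":0,"gripper":0},{"linear":[-0.25,1,-0.1],"roll":0,"gripper":0},{"linear":[-0.25,1,-0.1],"roll":0,"gripper":0},{"linear":[-0.25,0.9,-0.1],"roll":0,"gripper":0},{"linear":[0,0,0],"roll":0,"gripper":0}]';python3 - <<'E'
from h import *
s=st();R=s["ee_rot"];n=-R[:,2];P=np.array([.6005,.1465,.115]);T=P+.1535*n;d=T-s["tcp_pos"];print(n,d,d2l(d))
tip=s["tcp_pos"]-.1235*n
a=[]
for nm in("scene","top"):
    im=robot.read_camera(nm);u,v=proj(nm,[P])[0];print(nm,u,v,proj(nm,[tip,tip+.106*-n*0])) 
    u,v=int(u),int(v);a.append(cv2.resize(im[v-30:v+25,u-25:u+25],None,fx=8,fy=8,interpolation=2))
cv2.imwrite("pics/e1.png",np.hstack(a))
E
```

```text
time_s: 24.9
tcp_pos: [0.5757, 0.1832, 0.2588]
ee_rot: [[-0.987, -0.083, 0.139], [-0.131, 0.912, -0.388], [-0.095, -0.401, -0.911]]
ft_force: [-0.2, 0.2, -1.7]
grip_width: 0.0261
grasp_force: 29.5
t 24.9 p [0.5757 0.1832 0.2588] q [ 30.7  19.6  95.1 -25.2  71.9 -56.4] tilt 24.35 az -70.2 xaz -172.41 f [-0.2  0.2 -1.7] grip 0.0261 29.5
[-0.13948901  0.38803144  0.91102932] [ 0.00342868  0.02284747 -0.00395868] (1, array([-0.24 ,  0.886, -0.191]))
scene 342.6376657246818 221.93537548480415 [[338.95275731 212.17956114]
 [338.95275731 212.17956114]]
top 242.49916746431495 188.6005313731244 [[244.95725948 189.86955755]
 [244.95725948 189.86955755]]
```

View pics/e1.png

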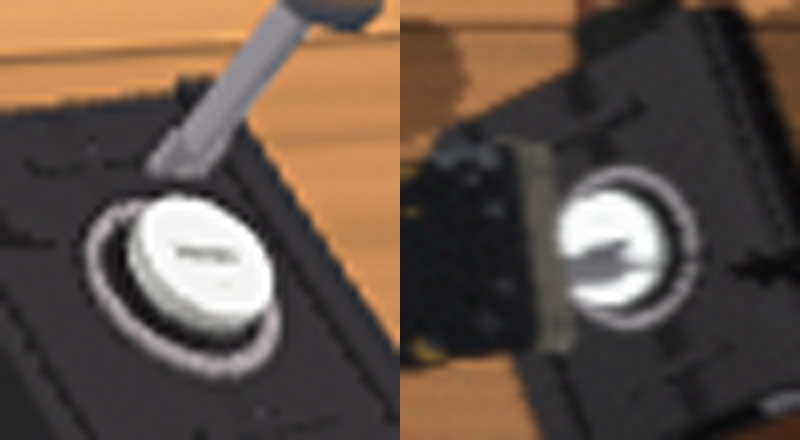

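```bash
python3 -m jog '[{"linear":[-0.24,0.89,-0.19],"roll":0,"gripper":0},{"linear":[0,0,0],"roll":0,"gripper":0},{"linear":[0,0,0],"roll":0,"gripper":0}]';python3 - <<'E'
from h import *
s=st();R=s["ee_rot"];n=-R[:,2];P=np.array([.6005,.1465,.115]);T=P+.1285*n;d=T-s["tcp_pos"];print(n,d,d2l(d))
E
```

```text
time_s: 25.25
tcp_pos: [0.5785, 0.2018, 0.2561]
ee_rot: [[-0.987, -0.081, 0.138], [-0.129, 0.911, -0.391], [-0.094, -0.403, -0.91]]
ft_force: [-0.1, 0.4, -1.7]
grip_width: 0.026
grasp_force: 29.5
t 25.25 p [0.5785 0.2018 0.2561] q [ 32.1  20.9  93.6 -25.   72.8 -55.2] tilt 24.48 az -70.5 xaz -172.54 f [-0.1  0.4 -1.7] grip 0.026 29.5
[-0.13808145  0.39063361  0.91013125] [ 0.0042072  -0.00512224 -0.02417342] (1, array([-0.048,  0.19 ,  0.983]))
```

```bash
python3 -m jog '[{"linear":[-0.05,0.22,0.95],"roll":0,"gripper":0},{"linear":[0,0,0],"roll":0,"gripper":0},{"linear":[0,0,0],"roll":0,"gripper":0}]';python3 - <<'E'
from h import *
s=st();R=s["ee_rot"];n=-R[:,2];P=np.array([.6005,.1465,.115]);T=P+.1235*n;d=T-s["tcp_pos"];print(n,d,d2l(d))
tip=s["tcp_pos"]-.1235*n;print(proj("scene",[tip]))
im=robot.read_camera("scene");cv2.imwrite("pics/f1.png",cv2.resize(im[190:250,310:370],None,fx=9,fy=9,interpolation=2))
E
```

```text
time_s: 25.5
tcp_pos: [0.5817, 0.1964, 0.2316]
ee_rot: [[-0.988, -0.08, 0.135], [-0.128, 0.911, -0.392], [-0.092, -0.405, -0.91]]
ft_force: [0.3, -0.4, -1.9]
grip_width: 0.0264
grasp_force: 29.5
t 25.5 p [0.5817 0.1964 0.2316] q [ 31.5  22.4  94.8 -25.5  70.4 -54.5] tilt 24.52 az -71.0 xaz -172.63 f [ 0.3 -0.4 -1.9] grip 0.0264 29.5
[-0.13514256  0.39237709  0.90982235] [ 0.00207043 -0.00141165 -0.00428097] (1, array([-0.059,  0.011,  0.189]))
[[343.33943462 220.16325933]]
```

View pics/f1.png

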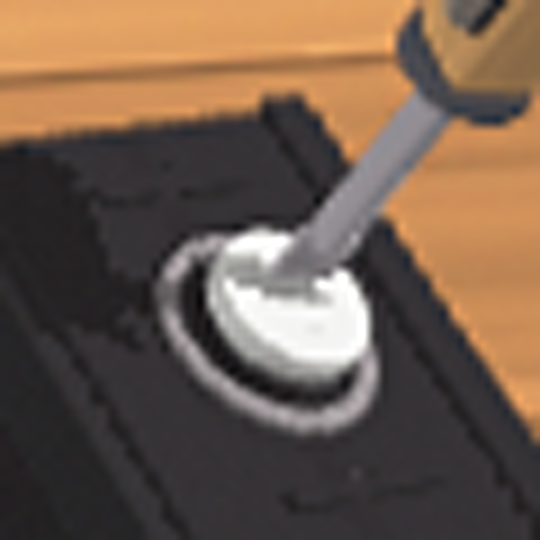

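```bash
python3 -m jog '[{"linear":[-0.06,0.01,0.1],"roll":0,"gripper":0},{"linear":[0,0,0.1],"roll":0,"gripper":0},{"linear":[0,0,0.1],"roll":0,"gripper":0},{"linear":[0,0,0.1],"roll":0,"gripper":0},{"linear":[0,0,0],"roll":0,"gripper":0}]';python3 - <<'E'
from h import *
s=st();R=s["ee_rot"];n=-R[:,2];P=np.array([.6005,.1465,.115]);T=P+.1235*n;d=T-s["tcp_pos"];print((R.T@d*1000).round(2),"axial F",s["ft_force"]@n, R.T@s["ft_force"])
E
```

```text
time_s: 25.97
tcp_pos: [0.5856, 0.1942, 0.2227]
ee_rot: [[-0.987, -0.081, 0.138], [-0.129, 0.911, -0.391], [-0.094, -0.404, -0.91]]
ft_force: [1.0, -0.5, -2.5]
grip_width: 0.0258
grasp_force: 29.8
t 25.9667 p [0.5856 0.1942 0.2227] q [ 31.2  23.   95.1 -25.7  69.3 -54.3] tilt 24.5 az -70.6 xaz -172.54 f [ 1.  -0.5 -2.5] grip 0.0258 29.8
[ 1.55 -1.15 -4.76] axial F -2.571641126913116 [-0.66574994  0.45459565  2.57164113]
```

```bash
python3 -m jog '[{"linear":[0,0,0.1],"roll":0,"gripper":0},{"linear":[0,0,0.1],"roll":0,"gripper":0},{"linear":[0,0,0],"roll":0,"gripper":0}]';python3 - <<'E'
from h import *
s=st();R=s["ee_rot"];n=-R[:,2];P=np.array([.6005,.1465,.115]);T=P+.1235*n;d=T-s["tcp_pos"];print((R.T@d*1000).round(2),"axial F",s["ft_force"]@n, R.T@s["ft_force"],R.T@s["torque"])
E
```

```text
time_s: 26.22
tcp_pos: [0.5863, 0.1925, 0.2186]
ee_rot: [[-0.987, -0.081, 0.138], [-0.129, 0.911, -0.391], [-0.094, -0.404, -0.91]]
ft_force: [-0.7, 1.6, 4.3]
grip_width: 0.0261
grasp_force: 29.8
t 26.2167 p [0.5863 0.1925 0.2186] q [ 31.   23.2  95.4 -25.8  68.8 -54.3] tilt 24.5 az -70.5 xaz -172.55 f [-0.7  1.6  4.3] grip 0.0261 29.8
[ 1.71 -1.24 -9.32] axial F 4.659052369042969 [ 0.10515557 -0.24509662 -4.65905237] [ 0.12699249 -0.19951131  0.05277004]
```

```bash
python3 -m jog '[{"linear":[0,0,0.1],"roll":0,"gripper":0},{"linear":[0,0,0.06],"roll":0,"gripper":0},{"linear":[0,0,0],"roll":0,"gripper":0}]';cat > c.py <<'E'
from h import *
s=st();R=s["ee_rot"];n=-R[:,2];P=np.array([.6005,.1465,.115]);T=P+.1235*n;d=T-s["tcp_pos"];print((R.T@d*1000).round(2),"axial F",s["ft_force"]@n, R.T@s["ft_force"],R.T@s["torque"])
E
python3 c.py
```

```text
time_s: 26.47
tcp_pos: [0.5869, 0.1912, 0.2155]
ee_rot: [[-0.987, -0.08, 0.138], [-0.129, 0.911, -0.391], [-0.095, -0.404, -0.91]]
ft_force: [-1.8, 1.1, 8.4]
grip_width: 0.0259
grasp_force: 29.8
t 26.4667 p [0.5869 0.1912 0.2155] q [ 30.9  23.3  95.5 -25.9  68.4 -54.2] tilt 24.49 az -70.5 xaz -172.56 f [-1.8  1.1  8.4] grip 0.0259 29.8
[  1.88  -1.25 -12.68] axial F 8.35289648898877 [ 0.85116061 -2.2622274  -8.35289649] [0.17842824 0.1097643  0.03245195]
```

```bash
python3 -m jog '[{"linear":[0,0,0],"roll":0.6,"gripper":0},{"linear":[0,0,0],"roll":1,"gripper":0},{"linear":[0,0,0],"roll":1,"gripper":0},{"linear":[0,0,0],"roll":1,"gripper":0},{"linear":[0,0,0],"roll":1,"gripper":0},{"linear":[0,0,0],"roll":1,"gripper":0},{"linear":[0,0,0],"roll":1,"gripper":0},{"linear":[0,0,0],"roll":1,"gripper":0},{"linear":[0,0,0],"roll":0,"gripper":0}]';python3 c.py
```

```text
time_s: 27.22
tcp_pos: [0.5872, 0.191, 0.216]
ee_rot: [[-0.89, 0.434, 0.139], [0.353, 0.85, -0.391], [-0.288, -0.299, -0.91]]
ft_force: [-0.3, 1.1, 9.0]
grip_width: 0.0258
grasp_force: 29.8
t 27.2167 p [0.5872 0.191  0.216 ] q [ 30.9  23.3  95.5 -26.   68.4 -23.5] tilt 24.53 az -70.4 xaz 158.35 f [-0.3  1.1  9. ] grip 0.0258 29.8
[  1.54  -1.86 -12.41] axial F 8.699228553461092 [-1.92018214 -1.94668217 -8.69922855] [ 0.4309338  -0.4991904   0.06656756]
```

Turned 30°, the axial push holding. Continue.

```bash
python3 -m jog '[{"linear":[0,0,0],"roll":1,"gripper":0},{"linear":[0,0,0],"roll":1,"gripper":0},{"linear":[0,0,0],"roll":1,"gripper":0},{"linear":[0,0,0],"roll":1,"gripper":0},{"linear":[0,0,0],"roll":1,"gripper":0},{"linear":[0,0,0],"roll":1,"gripper":0},{"linear":[0,0,0],"roll":1,"gripper":0},{"linear":[0,0,0],"roll":1,"gripper":0},{"linear":[0,0,0],"roll":1,"gripper":0},{"linear":[0,0,0],"roll":1,"gripper":0},{"linear":[0,0,0],"roll":0,"gripper":0}]';python3 c.py
```

```text
time_s: 28.13
tcp_pos: [0.5874, 0.1906, 0.2162]
ee_rot: [[-0.403, 0.905, 0.139], [0.817, 0.424, -0.392], [-0.414, -0.044, -0.909]]
ft_force: [-0.4, -1.1, 8.1]
grip_width: 0.0256
grasp_force: 30.0
t 28.1333 p [0.5874 0.1906 0.2162] q [ 30.8  23.3  95.5 -26.   68.4  16.4] tilt 24.58 az -70.4 xaz 116.25 f [-0.4 -1.1  8.1] grip 0.0256 30.0
[  0.53  -2.37 -12.39] axial F 6.979199100616555 [-4.05033782 -1.19963506 -6.9791991 ] [ 0.05343309 -1.14156981  0.01569119]
```

```bash
python3 -m jog '[{"linear":[0,0,0.01],"roll":1,"gripper":0},{"linear":[0,0,0],"roll":1,"gripper":0},{"linear":[0,0,0],"roll":1,"gripper":0},{"linear":[0,0,0],"roll":0.5,"gripper":0},{"linear":[0,0,0],"roll":0,"gripper":0}]';python3 c.py
```

```text
time_s: 28.55
tcp_pos: [0.5872, 0.1905, 0.216]
ee_rot: [[-0.175, 0.975, 0.139], [0.894, 0.216, -0.392], [-0.412, 0.056, -0.909]]
ft_force: [-1.0, -0.6, 9.2]
grip_width: 0.026
grasp_force: 30.0
t 28.55 p [0.5872 0.1905 0.216 ] q [ 30.8  23.3  95.5 -26.   68.4  30.3] tilt 24.59 az -70.4 xaz 101.05 f [-1.  -0.6  9.2] grip 0.026 30.0
[ -0.07  -2.26 -12.58] axial F 8.298409910482807 [-4.19692653 -0.57729349 -8.29840991] [ 0.00333422 -1.16761973 -0.46464499]
```

```bash
python3 -m jog '[{"linear":[0,0,0],"roll":-0.5,"gripper":0},{"linear":[0,0,-0.1],"roll":0,"gripper":0},{"linear":[0,0,-0.1],"roll":0,"gripper":0},{"linear":[0,0,-0.1],"roll":0,"gripper":0},{"linear":[0,0,-0.1],"roll":0,"gripper":0},{"linear":[0,0,0],"roll":0,"gripper":0}]';python3 c.py
python3 -m jog '[{"linear":[0,0,-0.2],"roll":0,"gripper":0},{"linear":[0,0,-0.5],"roll":0,"gripper":0},{"linear":[0,0,-1],"roll":0,"gripper":0},{"linear":[0,0,-1],"roll":0,"gripper":0},{"linear":[0,0,-0.6],"roll":0,"gripper":0},{"linear":[0,0,0],"roll":0,"gripper":0}]'; python3 - <<'E'
from h import *
s=st();R=s["ee_rot"];n=-R[:,2]
a=[cv2.resize(robot.read_camera("scene")[190:250,310:370],None,fx=6.5,fy=6.5,interpolation=2),cv2.resize(robot.read_camera("top")[160:220,215:275],None,fx=6.5,fy=6.5,interpolation=2)]
cv2.imwrite("pics/g1.png",np.hstack(a))
E
```

```text
time_s: 29.05
tcp_pos: [0.5854, 0.1937, 0.2232]
ee_rot: [[-0.211, 0.968, 0.137], [0.885, 0.249, -0.393], [-0.414, 0.039, -0.909]]
ft_force: [3.6, -4.0, -0.8]
grip_width: 0.0261
grasp_force: 30.0
t 29.05 p [0.5854 0.1937 0.2232] q [ 31.2  23.   95.1 -25.8  69.4  28. ] tilt 24.6 az -70.7 xaz 103.42 f [ 3.6 -4.  -0.8] grip 0.0261 30.0
[-0.12 -1.32 -4.49] axial F -2.8362058662070573 [-3.9468906   2.43332666  2.83620587] [-0.5581927  -1.172861   -0.23849484]
time_s: 29.55
tcp_pos: [0.5745, 0.2291, 0.3018]
ee_rot: [[-0.21, 0.968, 0.141], [0.888, 0.249, -0.388], [-0.41, 0.044, -0.911]]
ft_force: [-0.1, -0.1, -1.7]
grip_width: 0.0262
grasp_force: 30.0
t 29.55 p [0.5745 0.2291 0.3018] q [ 34.3  19.6  89.5 -24.1  78.4  26.9] tilt 24.36 az -70.0 xaz 103.31 f [-0.1 -0.1 -1.7] grip 0.0262 30.0
```

View pics/g1.png

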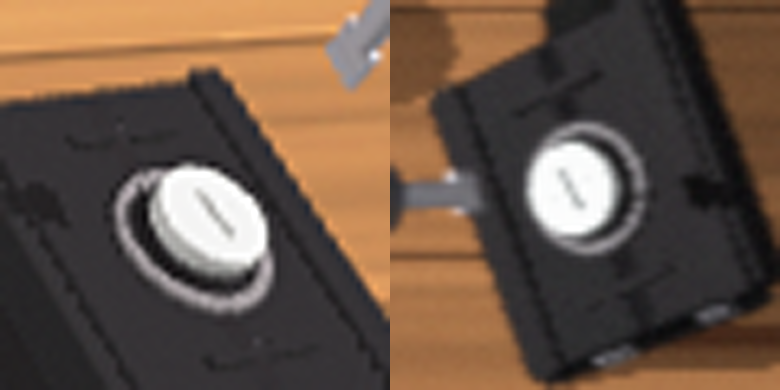

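```bash
python3 -m jog '[{"linear":[0.2,-0.5,-1],"roll":0,"gripper":0},{"linear":[0.38,-0.92,-0.98],"roll":0,"gripper":0},{"linear":[0.38,-0.92,-0.98],"roll":0,"gripper":0},{"linear":[0.38,-0.92,-0.98],"roll":0,"gripper":0},{"linear":[0.38,-0.92,-0.98],"roll":0,"gripper":0},{"linear":[0.38,-0.92,-0.98],"roll":0,"gripper":0},{"linear":[0.38,-0.92,-0.98],"roll":0,"gripper":0},{"linear":[0.38,-0.92,-0.98],"roll":0,"gripper":0},{"linear":[0.38,-0.92,-0.98],"roll":0,"gripper":0},{"linear":[0.38,-0.92,-0.98],"roll":0,"gripper":0},{"linear":[0.38,-0.92,-0.98],"roll":0,"gripper":0},{"linear":[0.38,-0.92,-0.98],"roll":0,"gripper":0},{"linear":[0.38,-0.92,-0.98],"roll":0,"gripper":0},{"linear":[0.38,-0.92,-0.98],"roll":0,"gripper":0},{"linear":[0.38,-0.92,-0.98],"roll":0,"gripper":0},{"linear":[0.38,-0.92,-0.98],"roll":0,"gripper":0},{"linear":[0.38,-0.92,-0.98],"roll":0,"gripper":0},{"linear":[0.38,-0.92,-0.98],"roll":0,"gripper":0},{"linear":[0.38,-0.92,-0.98],"roll":0,"gripper":0},{"linear":[0.38,-0.92,-0.98],"roll":0,"gripper":0}]'; python3 -c "
from h import *
s=st();print(d2l(np.array((-.2,.55,.72))-s['tcp_pos']))"
```

```text
time_s: 31.32
tcp_pos: [0.0313, 0.4722, 0.6501]
ee_rot: [[-0.21, 0.968, 0.137], [0.885, 0.248, -0.393], [-0.415, 0.039, -0.909]]
ft_force: [0.5, -0.9, -2.4]
grip_width: 0.0259
grasp_force: 30.0
t 31.3167 p [0.0313 0.4722 0.6501] q [ 91.3  12.3  58.1 -10.  132.7  72.1] tilt 24.61 az -70.8 xaz 103.35 f [ 0.5 -0.9 -2.4] grip 0.0259 30.0
(9, array([ 0.394, -0.897, -0.559]))
```

```bash
python3 -m jog '[{"linear":[0.35,-0.95,-0.5],"roll":0,"gripper":0},{"linear":[0.35,-0.95,-0.5],"roll":0,"gripper":0},{"linear":[0.35,-0.95,-0.5],"roll":0,"gripper":0},{"linear":[0.35,-0.95,-0.5],"roll":0,"gripper":0},{"linear":[0.35,-0.95,-0.5],"roll":0,"gripper":0},{"linear":[0.35,-0.95,-0.5],"roll":0,"gripper":0},{"linear":[0.35,-0.95,-0.5],"roll":0,"gripper":0},{"linear":[0.35,-0.9,-0.5],"roll":0,"gripper":0}]'; python3 -c "
from h import *
s=st();print(d2l((0,0,.1)),d2l((.034,-.094,0)))"
```

```text
time_s: 31.98
tcp_pos: [-0.18, 0.5267, 0.7042]
ee_rot: [[-0.21, 0.968, 0.138], [0.885, 0.248, -0.393], [-0.415, 0.04, -0.909]]
ft_force: [0.8, 0.4, -1.4]
grip_width: 0.0258
grasp_force: 30.0
t 31.9833 p [-0.18    0.5267  0.7042] q [108.8  25.7  32.9  -0.4 146.1  94.7] tilt 24.62 az -70.7 xaz 103.33 f [ 0.8  0.4 -1.4] grip 0.0258 30.0
(4, array([-0.415,  0.04 , -0.909])) (4, array([-0.904,  0.096,  0.416]))
```

```bash
python3 -m jog '[{"linear":[-0.45,-0.1,-1],"roll":0,"gripper":0},{"linear":[-0.45,-0.1,-1],"roll":0,"gripper":0},{"linear":[-0.45,0,-1],"roll":0,"gripper":0},{"linear":[-0.45,0,-1],"roll":0,"gripper":0},{"linear":[-0.45,0,-1],"roll":0,"gripper":0},{"linear":[-0.45,0,-1],"roll":0,"gripper":0},{"linear":[-0.45,0,-1],"roll":0,"gripper":0},{"linear":[-0.45,0,-1],"roll":0,"gripper":0},{"linear":[-0.45,0,-1],"roll":0,"gripper":0},{"linear":[-0.45,0,-1],"roll":0,"gripper":0}]'; python3 -c "
from h import *
s=st()"
```

```text
time_s: 32.82
tcp_pos: [-0.1659, 0.4432, 0.8235]
ee_rot: [[-0.225, 0.97, 0.096], [0.929, 0.243, -0.28], [-0.294, 0.026, -0.955]]
ft_force: [-0.4, -0.4, -1.7]
grip_width: 0.0261
grasp_force: 30.0
t 32.8167 p [-0.1659  0.4432  0.8235] q [110.1  19.9  23.2   0.8 154.1  96.9] tilt 17.19 az -71.0 xaz 103.63 f [-0.4 -0.4 -1.7] grip 0.0261 30.0
```

```bash
python3 -m jog '[{"linear":[-0.3,0,-1],"roll":0,"gripper":0},{"linear":[-0.3,0,-1],"roll":0,"gripper":0},{"linear":[-0.3,0,-1],"roll":0,"gripper":0},{"linear":[-0.3,0,-1],"roll":0,"gripper":0},{"linear":[-0.3,0,-1],"roll":0,"gripper":0},{"linear":[-0.25,0,-1],"roll":0,"gripper":0},{"linear":[-0.25,0,-1],"roll":0,"gripper":0},{"linear":[-0.25,0,-1],"roll":0,"gripper":0},{"linear":[-0.25,0,-1],"roll":0,"gripper":0},{"linear":[-0.25,0,-1],"roll":0,"gripper":0}]'; python3 -c "
from h import *
s=st()"
```

```text
time_s: 33.65
tcp_pos: [-0.1494, 0.3797, 0.8842]
ee_rot: [[-0.236, 0.971, 0.042], [0.96, 0.239, -0.144], [-0.15, 0.006, -0.989]]
ft_force: [0.4, -0.2, -1.3]
grip_width: 0.0256
grasp_force: 30.0
t 33.65 p [-0.1494  0.3797  0.8842] q [110.7  13.3  21.2   1.5 154.1  98.2] tilt 8.61 az -73.8 xaz 103.79 f [ 0.4 -0.2 -1.3] grip 0.0256 30.0
```

```bash
python3 -m jog '[{"linear":[-0.2,0,-1],"roll":0,"gripper":0},{"linear":[-0.2,0,-1],"roll":0,"gripper":0},{"linear":[-0.2,0,-1],"roll":0,"gripper":0},{"linear":[-0.2,0,-1],"roll":0,"gripper":0},{"linear":[-0.15,0,-1],"roll":0,"gripper":0},{"linear":[-0.15,0,-1],"roll":0,"gripper":0},{"linear":[-0.15,0,-1],"roll":0,"gripper":0},{"linear":[-0.15,0,-1],"roll":0,"gripper":0}]'; python3 -c "
from h import *
s=st();print(s['ee_rot'][:,2])"
```

```text
time_s: 34.32
tcp_pos: [-0.1357, 0.3356, 0.9247]
ee_rot: [[-0.238, 0.971, -0.004], [0.971, 0.238, -0.035], [-0.033, -0.012, -0.999]]
ft_force: [-0.6, 0.3, -1.5]
grip_width: 0.0259
grasp_force: 30.0
t 34.3167 p [-0.1357  0.3356  0.9247] q [110.9   9.2  18.5   2.1 154.1  99. ] tilt 2.0 az -96.2 xaz 103.77 f [-0.6  0.3 -1.5] grip 0.0259 30.0
[-0.00377524 -0.03476968 -0.99938822]
```

```bash
python3 -m jog '[{"linear":[-0.1,0,-1],"roll":0,"gripper":0},{"linear":[-0.1,0,-1],"roll":0,"gripper":0}]'; python3 -c "
from h import *
s=st();R=s['ee_rot'];print(R[:,2],d2l(np.array((.25,.4,.6))-s['tcp_pos']),d2l((.384,-.584,-.26)))"
```

```text
time_s: 34.48
tcp_pos: [-0.1323, 0.3262, 0.934]
ee_rot: [[-0.238, 0.971, -0.015], [0.971, 0.238, -0.008], [-0.004, -0.017, -1.0]]
ft_force: [0.4, -0.1, -1.5]
grip_width: 0.0258
grasp_force: 30.0
t 34.4833 p [-0.1323  0.3262  0.934 ] q [110.9   8.4  17.6   2.2 154.1  99.1] tilt 0.98 az -153.9 xaz 103.75 f [ 0.4 -0.1 -1.5] grip 0.0258 30.0
[-0.01536502 -0.0075228  -0.99985365] (16, array([-0.045,  0.986,  0.819])) (27, array([-0.974,  0.353,  0.383]))
```

```bash
python3 -m jog '[{"linear":[0,0.5,0.5],"roll":0,"gripper":0},{"linear":[-0.05,1,0.8],"roll":0,"gripper":0},{"linear":[-0.05,1,0.8],"roll":0,"gripper":0},{"linear":[-0.05,1,0.8],"roll":0,"gripper":0},{"linear":[-0.05,1,0.8],"roll":0,"gripper":0},{"linear":[-0.05,1,0.8],"roll":0,"gripper":0},{"linear":[-0.05,1,0.8],"roll":0,"gripper":0},{"linear":[-0.05,1,0.8],"roll":0,"gripper":0},{"linear":[-0.05,1,0.8],"roll":0,"gripper":0},{"linear":[-0.05,1,0.8],"roll":0,"gripper":0},{"linear":[-0.05,1,0.8],"roll":0,"gripper":0},{"linear":[-0.05,1,0.8],"roll":0,"gripper":0},{"linear":[-0.05,1,0.8],"roll":0,"gripper":0},{"linear":[-0.05,1,0.8],"roll":0,"gripper":0},{"linear":[-0.05,1,0.8],"roll":0,"gripper":0},{"linear":[-0.05,1,0.8],"roll":0,"gripper":0}]'; python3 -c "
from h import *
s=st();print(d2l(np.array((.637,-.182,.36))-s['tcp_pos']))"
```

```text
time_s: 35.82
tcp_pos: [0.2449, 0.3975, 0.6138]
ee_rot: [[-0.237, 0.971, -0.015], [0.971, 0.237, -0.009], [-0.005, -0.016, -1.0]]
ft_force: [-0.8, 0.9, -0.8]
grip_width: 0.0257
grasp_force: 30.0
t 35.8167 p [0.2449 0.3975 0.6138] q [ 57.9  -1.7  74.2   0.5 108.3  44.3] tilt 0.98 az -149.5 xaz 103.73 f [-0.8  0.9 -0.8] grip 0.0257 30.0
(27, array([-0.97 ,  0.367,  0.375]))
```

```bash
python3 -m jog '[{"linear":[-0.97,0.37,0.37],"roll":0,"gripper":0},{"linear":[-0.97,0.37,0.37],"roll":0,"gripper":0},{"linear":[-0.97,0.37,0.37],"roll":0,"gripper":0},{"linear":[-0.97,0.37,0.37],"roll":0,"gripper":0},{"linear":[-0.97,0.37,0.37],"roll":0,"gripper":0},{"linear":[-0.97,0.37,0.37],"roll":0,"gripper":0},{"linear":[-0.97,0.37,0.37],"roll":0,"gripper":0},{"linear":[-0.97,0.37,0.37],"roll":0,"gripper":0},{"linear":[-0.97,0.37,0.37],"roll":0,"gripper":0},{"linear":[-0.97,0.37,0.37],"roll":0,"gripper":0},{"linear":[-0.97,0.37,0.37],"roll":0,"gripper":0},{"linear":[-0.97,0.37,0.37],"roll":0,"gripper":0},{"linear":[-0.97,0.37,0.37],"roll":0,"gripper":0},{"linear":[-0.97,0.37,0.37],"roll":0,"gripper":0},{"linear":[-0.97,0.37,0.37],"roll":0,"gripper":0},{"linear":[-0.97,0.37,0.37],"roll":0,"gripper":0},{"linear":[-0.97,0.37,0.37],"roll":0,"gripper":0},{"linear":[-0.97,0.37,0.37],"roll":0,"gripper":0},{"linear":[-0.97,0.37,0.37],"roll":0,"gripper":0},{"linear":[-0.97,0.37,0.37],"roll":0,"gripper":0}]'; python3 -m jog '[{"linear":[-0.97,0.37,0.37],"roll":0,"gripper":0},{"linear":[-0.97,0.37,0.37],"roll":0,"gripper":0},{"linear":[-0.97,0.37,0.37],"roll":0,"gripper":0},{"linear":[-0.97,0.37,0.37],"roll":0,"gripper":0},{"linear":[-0.97,0.37,0.37],"roll":0,"gripper":0},{"linear":[-0.97,0.37,0.37],"roll":0,"gripper":0},{"linear":[-0.97,0.37,0.37],"roll":0,"gripper":0},{"linear":[0,0,0],"roll":0,"gripper":0}]'; python3 -c "
from h import *
s=st();print(d2l(np.array((.637,-.183,.25))-s['tcp_pos']))"
```

```text
time_s: 37.48
tcp_pos: [0.5365, -0.0323, 0.4287]
ee_rot: [[-0.237, 0.971, -0.015], [0.971, 0.237, -0.009], [-0.005, -0.016, -1.0]]
ft_force: [0.8, -0.1, -1.1]
grip_width: 0.0258
grasp_force: 30.0
time_s: 38.15
tcp_pos: [0.6392, -0.1844, 0.3611]
ee_rot: [[-0.236, 0.972, -0.018], [0.972, 0.235, -0.009], [-0.005, -0.019, -1.0]]
ft_force: [-2.1, -0.1, -1.4]
grip_width: 0.0261
grasp_force: 30.0
t 38.15 p [ 0.6392 -0.1844  0.3611] q [-15.8  19.4  78.7  -0.8  82.7 -29.3] tilt 1.14 az -151.6 xaz 103.63 f [-2.1 -0.1 -1.4] grip 0.0261 30.0
(5, array([0.02 , 0.003, 0.889]))
```

```bash
python3 -m jog '[{"linear":[0.02,0,0.9],"roll":0,"gripper":0},{"linear":[0.02,0,0.9],"roll":0,"gripper":0},{"linear":[0.02,0,0.9],"roll":0,"gripper":0},{"linear":[0.02,0,0.9],"roll":0,"gripper":0},{"linear":[0.02,0,0.9],"roll":0,"gripper":0},{"linear":[0,0,0],"roll":0,"gripper":0}]'; python3 -c "
from h import *
s=st();t=s['tcp_pos']+.1235*s['ee_rot'][:,2];print('tip',t,proj('scene',[t,(.6364,-.1843,.095)]))
im=robot.read_camera('scene');cv2.imwrite('pics/k1.png',cv2.resize(im[205:285,160:240],None,fx=7,fy=7,interpolation=2))"
```

```text
time_s: 38.65
tcp_pos: [0.6333, -0.1785, 0.2472]
ee_rot: [[-0.238, 0.971, -0.022], [0.971, 0.238, -0.007], [-0.001, -0.023, -1.0]]
ft_force: [-1.5, 0.2, -2.0]
grip_width: 0.0257
grasp_force: 30.0
t 38.65 p [ 0.6333 -0.1785  0.2472] q [-15.5  23.1  87.6  -0.8  70.5 -29. ] tilt 1.31 az -162.6 xaz 103.76 f [-1.5  0.2 -2. ] grip 0.0257 30.0
tip [ 0.63064121 -0.17934218  0.12376452] [[199.67930689 240.94699938]
 [199.27027173 249.45498266]]
```

View pics/k1.png

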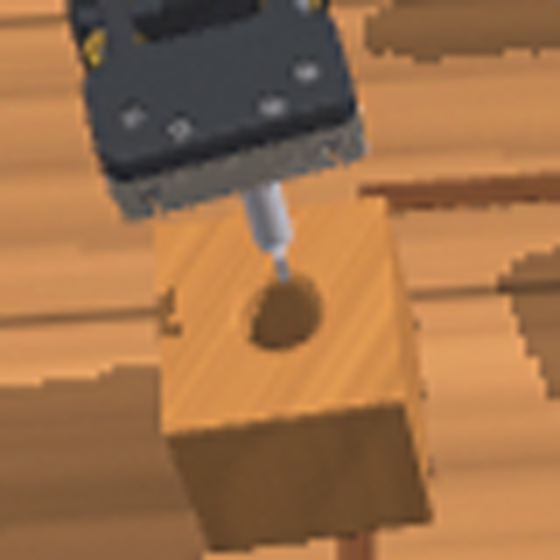

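```bash
python3 -m jog '[{"linear":[-0.2,0.2,0.1],"roll":0,"gripper":0},{"linear":[0,0,0],"roll":0,"gripper":0},{"linear":[0,0,0],"roll":0,"gripper":0}]'; python3 -c "
from h import *
s=st();t=s['tcp_pos']+.1235*s['ee_rot'][:,2];print('tip',t,d2l(np.array((.6375,-.183,.145))-s['tcp_pos']))"
```

```text
time_s: 38.95
tcp_pos: [0.6431, -0.1837, 0.2509]
ee_rot: [[-0.238, 0.971, -0.012], [0.971, 0.237, -0.01], [-0.006, -0.014, -1.0]]
ft_force: [0.3, 1.3, -1.6]
grip_width: 0.0257
grasp_force: 30.0
t 38.95 p [ 0.6431 -0.1837  0.2509] q [-15.7  23.6  86.3  -0.8  70.6 -29.2] tilt 0.9 az -142.1 xaz 103.74 f [ 0.3  1.3 -1.6] grip 0.0257 30.0
tip [ 0.64159194 -0.18493875  0.12737677] (5, array([ 0.022, -0.03 ,  0.847]))
```

```bash
python3 -m jog '[{"linear":[0.05,-0.15,0.4],"roll":0,"gripper":0},{"linear":[0,0,0.5],"roll":0,"gripper":0},{"linear":[0,0,0],"roll":0,"gripper":0},{"linear":[0,0,0],"roll":0,"gripper":0},{"linear":[0,0,0],"roll":0,"gripper":0}]'; python3 -c "
from h import *
s=st();t=s['tcp_pos']+.1235*s['ee_rot'][:,2];print('tip',t,d2l(np.array((.6375,-.183,.143))-s['tcp_pos']))"
```

```text
time_s: 39.37
tcp_pos: [0.6376, -0.1832, 0.2266]
ee_rot: [[-0.238, 0.971, -0.015], [0.971, 0.238, -0.009], [-0.005, -0.017, -1.0]]
ft_force: [0.6, -0.8, -1.3]
grip_width: 0.0257
grasp_force: 30.0
t 39.3667 p [ 0.6376 -0.1832  0.2266] q [-15.8  24.3  88.3  -0.8  68.  -29.2] tilt 1.01 az -149.9 xaz 103.75 f [ 0.6 -0.8 -1.3] grip 0.0257 30.0
tip [ 0.63571118 -0.1843078   0.10311022] (4, array([0.006, 0.014, 0.836]))
```

Tip is over the hole's axis; go in gently.

```bash
python3 -m jog '[{"linear":[0,0.01,0.5],"roll":0,"gripper":0},{"linear":[0,0.01,0.5],"roll":0,"gripper":0},{"linear":[0,0.01,0.5],"roll":0,"gripper":0},{"linear":[0,0,0],"roll":0,"gripper":0}]'; python3 -m jog '[{"linear":[0,0.01,0.5],"roll":0,"gripper":0},{"linear":[0,0.01,0.5],"roll":0,"gripper":0},{"linear":[0,0.01,0.5],"roll":0,"gripper":0},{"linear":[0,0,0.3],"roll":0,"gripper":0},{"linear":[0,0,0],"roll":0,"gripper":0}]'; python3 -c "
from h import *
s=st()"
```

```text
time_s: 39.7
tcp_pos: [0.636, -0.1829, 0.1854]
ee_rot: [[-0.238, 0.971, -0.02], [0.971, 0.238, -0.008], [-0.003, -0.021, -1.0]]
ft_force: [-1.1, -0.4, -2.0]
grip_width: 0.026
grasp_force: 30.0
time_s: 40.12
tcp_pos: [0.6366, -0.1833, 0.1417]
ee_rot: [[-0.238, 0.971, -0.018], [0.971, 0.238, -0.008], [-0.003, -0.02, -1.0]]
ft_force: [-0.3, -1.1, -1.9]
grip_width: 0.0256
grasp_force: 30.0
t 40.1167 p [ 0.6366 -0.1833  0.1417] q [-15.8  29.1  92.3  -0.8  59.4 -29.1] tilt 1.14 az -156.3 xaz 103.75 f [-0.3 -1.1 -1.9] grip 0.0256 30.0
```

```bash
python3 -m jog '[{"linear":[0,0,0.06],"roll":0,"gripper":0},{"linear":[0,0,0.06],"roll":0,"gripper":0},{"linear":[0,0,0],"roll":0,"gripper":0},{"linear":[0,0,0],"roll":0,"gripper":0}]'; python3 -c "
from h import *
s=st()"
```

```text
time_s: 40.45
tcp_pos: [0.6382, -0.1837, 0.1418]
ee_rot: [[-0.238, 0.971, -0.014], [0.971, 0.238, -0.009], [-0.006, -0.016, -1.0]]
ft_force: [0.1, -0.1, -2.2]
grip_width: 0.026
grasp_force: 30.0
t 40.45 p [ 0.6382 -0.1837  0.1418] q [-15.8  29.1  92.3  -0.8  59.2 -29.1] tilt 0.96 az -146.5 xaz 103.75 f [ 0.1 -0.1 -2.2] grip 0.026 30.0
```

```bash
python3 -m jog '[{"linear":[0,0,0.1],"roll":0,"gripper":0},{"linear":[0,0,0.06],"roll":0,"gripper":0},{"linear":[0,0,0],"roll":0,"gripper":0},{"linear":[0,0,0],"roll":0,"gripper":0}]'; python3 -c "
from h import *
s=st()"
```

```text
time_s: 40.78
tcp_pos: [0.6384, -0.1839, 0.1386]
ee_rot: [[-0.238, 0.971, -0.013], [0.971, 0.238, -0.009], [-0.006, -0.015, -1.0]]
ft_force: [-2.1, 0.7, 8.0]
grip_width: 0.0257
grasp_force: 30.0
t 40.7833 p [ 0.6384 -0.1839  0.1386] q [-15.8  29.3  92.4  -0.8  58.8 -29.1] tilt 0.94 az -144.9 xaz 103.75 f [-2.1  0.7  8. ] grip 0.0257 30.0
```

```bash
python3 -m jog '[{"linear":[0,0,-0.02],"roll":0,"gripper":30},{"linear":[0,0,0],"roll":0,"gripper":45},{"linear":[0,0,0],"roll":0,"gripper":60},{"linear":[0,0,0],"roll":0,"gripper":70},{"linear":[0,0,0],"roll":0,"gripper":80},{"linear":[0,0,0],"roll":0,"gripper":80},{"linear":[0,0,-0.2],"roll":0,"gripper":80},{"linear":[0,0,-0.6],"roll":0,"gripper":80},{"linear":[0,0,-1],"roll":0,"gripper":80},{"linear":[0,0,-1],"roll":0,"gripper":80},{"linear":[0,0,-1],"roll":0,"gripper":80},{"linear":[0,0,-1],"roll":0,"gripper":80},{"linear":[0,0,-1],"roll":0,"gripper":80},{"linear":[-1,-1,-1],"roll":0,"gripper":80},{"linear":[-1,-1,-1],"roll":0,"gripper":80},{"linear":[-1,-1,-1],"roll":0,"gripper":80},{"linear":[-1,-1,-1],"roll":0,"gripper":80},{"linear":[-1,-1,0],"roll":0,"gripper":80},{"linear":[-1,-1,0],"roll":0,"gripper":80},{"linear":[0,0,0],"roll":0,"gripper":80}]'; python3 -c "
from h import *
s=st();a=robot.read_camera('scene')
cv2.imwrite('pics/z1.png',cv2.resize(a[140:300,70:390],None,fx=2.5,fy=2.5,interpolation=2))"
```

```text
time_s: 42.45
tcp_pos: [0.5311, -0.363, 0.3834]
ee_rot: [[-0.234, 0.972, -0.015], [0.972, 0.234, -0.012], [-0.008, -0.017, -1.0]]
ft_force: [-0.5, 1.1, -0.7]
grip_width: 0.0801
grasp_force: 0.0
t 42.45 p [ 0.5311 -0.363   0.3834] q [-33.9  16.5  80.1  -1.   83.7 -47.3] tilt 1.09 az -141.3 xaz 103.53 f [-0.5  1.1 -0.7] grip 0.0801 0.0
```

View pics/z1.png

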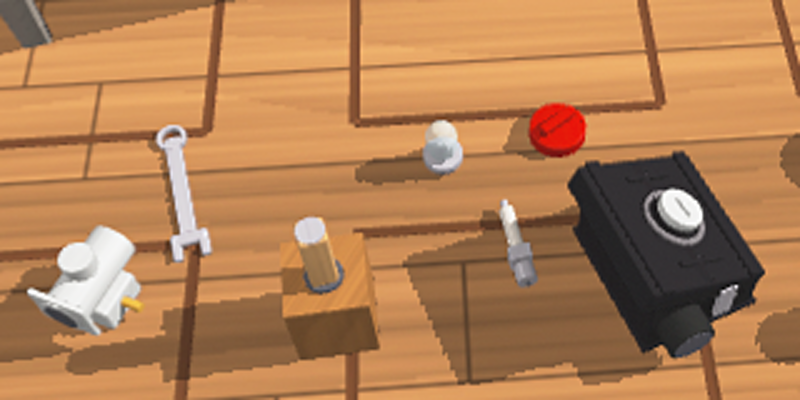

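The picture shows the driver upright in the stand at (320,265) with its collar on the top face. The screw at (680,210) is standing out with its slot turned a quarter, and the other things are where they were.

```bash
python3 -c "
from bench import robot
print(robot.sign_off())"
```

```text
the job is handed in; nothing more can be done
None
```

The screw was pushed in, turned clockwise about 84° to its stop with the screwdriver and sprang back out locked; the screwdriver is upright and fully down in its stand, the other things visible in the last picture had not moved (pulley and oil can out of frame), and the job was handed in at about 42.5 s.

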